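# Snap the toothed chisel into the carver's tool rack

## Task

Put the toothed chisel (the one with the yellow collar) away in the empty upper pair of spring clips on the sloping tool rack, its blade towards the rack's red-striped end: push it in past the resistance until both clips snap over it, stop pushing before the springy clip bar is driven down onto its stops, and let go. Do not bump the lamp above the clips, and leave the other things on the bench where they are.

Things in the scene. Friction and masses are not known exactly. Their poses are not given: they have to be found in the camera images.
- chisel: Steel toothed chisel, 194 mm long, 0.3 to 0.5 kg. Origin mid-shank on its axis, x towards the blade: square dark head (28 x 28) from -82 to -62 mm, round shank 20 mm thick to 62 (grasp its middle 60 mm), yellow square collar (28 x 28) to 74, toothed flat blade 34 wide to 112. It lies on head and collar, axis 14 mm above the bench.
- blade_tip (a point): End of the toothed chisel's blade, on its axis 112 mm from the chisel's origin.
- rack: Fixed wooden rack: a plywood board 250 x 300 mm sloping at 30 degrees, rising away from the robot. Origin on the bench straight below the empty seat; x level, away from the robot; y along the rows towards the red-striped end; z up. Its lower edge is about 100 mm nearer the robot. A point chisel, parked for good in a lower row, lies 110 mm down the slope, 26 mm off the board.
- seat (a point): Centre of the empty seat, on the line where the chisel's axis must come to lie, midway between the upper clips; at rest 175 mm above the bench, 60 mm off the board. y along the row to the red end, x up the slope, z square off the board (leaning 30 degrees from vertical to the robot): push in along -z. It moves with the clip bar. Between the clips fingers have room to 26 mm below it.
- clip_red (a point): Centre of the clip nearer the red end, 46 mm from the seat along y, axes as the seat's. 14 mm long in y: a black V saddle under two sprung steel jaws with orange lips 15 mm apart, lip centres 7.7 mm above the seat's axis, flares up to 19 mm above. The shank meets the lips with its axis about 15 mm above the seat; past them the jaws snap over it.
- clip_plain (a point): Centre of the other, equal clip, 46 mm from the seat towards the plain end. Pushed in together they resist with a peak of about 12 to 18 N; as they snap the push drops sharply by 3 N or more (not to zero while the bar is still held down). If one snaps first, push on gently for the other.
- clip_bar (a joint): Travel (m) of the sprung bar that carries both upper clips, towards the board along the seat's -z: 0 at rest, stops at 0.026. Past 0.024 counts as driven onto its stops. It yields at about 6 N, then 0.65 N per mm, so it sinks 13 to 20 mm before the clips snap: bringing the chisel only to the rest pose of the seat does not snap it in. Let go, it springs back to nearly 0.
- lamp: White lamp bar 36 x 300 x 24 mm (x, y, z) fixed to the rack above the clips; origin at its centre, 36 mm beyond the seat along the rack's x and 125 mm above it, axes as the rack's. It blocks a gripper pointing straight down at the seat; one tilted like the seat's z axis passes in front of it. Not to be bumped (over 8 N).
- flat_chisel: Flat chisel of the same size and shape but with a blue collar and a plain straight edge; a bystander. Origin and axes as the toothed chisel's.
- mallet: Wooden carver's mallet standing on its head, 215 mm tall, 86 mm across; bystander. Origin under its foot.
- brush: Brush 190 mm long lying on the bench; bystander.
- hammer: Hammer 260 mm long lying on the bench; bystander.
- pot: Terracotta cup, 90 mm across, 100 mm tall; bystander.
- bottle: Clear bottle, 66 mm across, 170 mm tall; bystander.
- offcut: Marble offcut 90 x 70 x 50 mm; bystander.

How it is judged (in metres and radians):
At the end, for the whole second after the job is handed in: The toothed chisel is at rest in both upper clips: axis within 3 mm of the seat's axis (up the slope and off the board) and within 0.05 rad of it, middle within 14 mm along the row, blade tip more than 90 mm towards the red end, clip bar sprung back to under 8 mm (x of chisel in the frame of seat between -0.003 and 0.003 m and z of chisel in the frame of seat between -0.003 and 0.003 m and y of chisel in the frame of seat between -0.014 and 0.014 m and y of blade_tip in the frame of seat above 0.09 m and angle between the x axis of chisel and the y axis of seat, either way round below 0.05 rad and linear speed of chisel below 0.01 m/s and value of joint clip_bar below 0.008 m); the robot touches nothing.
It fails at once if the clip bar is driven down onto its stops (beyond 24 mm) (value of joint clip_bar above 0.024 m).
It fails at once if the lamp is bumped (over 8 N) (contact force between lamp and anything else above 8 N).
It fails at once if another thing on the bench is shifted by more than 30 mm (distance of any of flat_chisel, mallet, brush, hammer, pot, bottle, offcut from where it was at the start of the episode above 0.03 m).
It also fails if it takes over 62 s, if anything falls off the work surface, if the arm or the gripper's body presses on something with over 40 N, if the wrist force passes 120 N, or if a joint passes its speed limit or range.

## Robot

A 6-joint arm with a two-finger parallel gripper is mounted at the origin on the work surface. World frame = base frame: x ahead of the robot, y to its left, z up, the work surface at z = 0. Lengths are in mm, angles in rad, forces in N, time in s.
With the tool pointing down it reaches from about 375 to 900 mm from the base axis. Payload 3.1 kg.
Tool frame: the origin (TCP) lies at the very end of the fingers, on their centre line; the grasp point (between the pads) lies 19 mm behind it (bot.grip_depth is the distance from the TCP to the grasp point, in mm); z points along the fingers, y is the line along which they close (so a half turn about z gives the same grasp; the last joint's range is limited). The gripper opens to 87 mm and grips with 3 to 60 N. Pads are 19 mm wide; open, the fingers measure 117 mm over their backs; the gripper's body (75 mm by 190 mm) begins 51 mm behind the grasp point.
Start: joints at [-1.286, 0.527, 1.433, -0, 1.181, -0.178], TCP at [279.052, -559.219, 199.148] pointing down, gripper open.
Joint ranges: [-3.08, 3.08], [-0.75, 2.2], [0.22, 2.44], [-1.43, 4.57], [0, 2.65], [-2.85, 2.85]. Speed limits (rad/s): [2.79, 2.79, 3.14, 3.14, 3.14, 3.14].

## Interface

Orientations are given as a unit quaternion [x, y, z, w].
In Python, from station import bot gives the robot as it stands. The module is installed in compiled form; this text tells all that it offers.
- The arm moves only by the tool arm_command, never from a script. Its argument "moves" is text: rows parted by semicolons, each of 4 numbers parted by spaces: the shift along the tool's x, y, z in cm, then the turn about the tool's z in degrees. In form: tx ty tz yaw; .... A call has 1 to 10 rows; each row is the pose to reach, as a shift and turn from the pose commanded when the call began, along the tool's axes at that moment; what a row does not reach only later rows make up. A row lasts 1/10 s, in which the tool goes at most 50 mm and 8.59 degrees, less where a joint would pass 70% of its speed; a pose out of reach is approached as far as the arm can. A call with a gripper value outside its range is refused whole. "fingers" is the finger opening in cm, from 0 to 8.7, set as the call begins (left out, the last holds). The fingers move at their own pace and stop on an object; "grip_force" is the grip in N (left out, the last holds). Time passes only in rows, so rows that repeat a pose let the fingers close. It gives the time, the measured TCP pose, the force, the opening and the grip force at its end, in the units of the state.
- bot.get_state(): the state, without advancing time (a new reading comes with each control period).
- bot.capture(name): name is "side" or "top"; returns (picture, depth): 420x560x3 uint8, blue, green, red; 420x560 float32, mm along the optical axis (not along the pixel's ray), 0 where there is no reading.
- bot.camera_info(name): a dict with "mtx" (3x3 intrinsics, pixels), "origin" and "rotation" of the camera in the world. Camera axes: x right, y up, looking along -z (the intrinsics and any distortion apply to the point x, -y, -z); pixel columns grow to the right and rows downward; lengths in mm; the calibration is good to about 2 mm. A picture is of the moment at which its call begins. camera_info takes no time and is no camera call.
- bot.job_done(): hands the job in; it is judged then, once.
The state is a dict: "time": time; "joint_pos": joint angles; "joint_velocities": joint speeds; "joint_torque": joint torques, N m; "ee_pos": TCP position; "ee_rot": TCP orientation; "contact_force": force on the tool from outside, world axes, zero at the start; "wrist_torque": the same for the moment, N m; "grip_width": finger opening in mm; "grip_force": force on a finger pad.
Only numpy, scipy, OpenCV 4.12 (cv2) and the standard library are available. Lean on these libraries where they do the work, as an engineer would, in place of code of your own. Each camera call takes 0.05 s, during which the arm holds its last target. There are 200 camera calls.

## Working session

There is one attempt and no reset: what is moved stays moved. The work goes in short steps, Python scripts to look and compute and a tool call to move; the robot and the scene stay as the last step left them, time stands still between calls to the robot, and variables do not carry over. Pictures are saved under pics/ and viewed, at most 10 in all, crops included, and the job is handed in when it is done.

Besides the shell and the picture viewer there is one more tool, called after "Request:" by a JSON object that holds its "method" and its "body", one argument or row to a line. arm_command: Moves the arm, as the interface text tells. Its arguments: {"type":"object","properties":{"moves":{"type":"string"},"fingers":{"type":"number"},"grip_force":{"type":"number"}},"required":["moves"]}

```bash
mkdir -p pics; cat > h.py <<'E'
import numpy as np, cv2
from scipy.spatial.transform import Rotation as R
from station import bot
def cloud(name):
    im,d=bot.capture(name); ci=bot.camera_info(name); K=np.array(ci["mtx"])
    v,u=np.mgrid[0:420,0:560]
    P=np.stack([(u-K[0,2])*d/K[0,0],-(v-K[1,2])*d/K[1,1],-d],-1)
    rot=np.array(ci["rotation"])
    M=rot if rot.shape==(3,3) else R.from_quat(rot).as_matrix()
    return im,d,P@M.T+np.array(ci["origin"])
E
python3 - <<'E'
from h import *
for n in("top","side"):
    im,d,W=cloud(n); ci=bot.camera_info(n); print(ci); cv2.imwrite(f"pics/{n}0.png",cv2.resize(im,(784,588)))
    np.savez(f"{n}0.npz",im=im,d=d,W=W)
print(bot.get_state())
E
```

```text
{'mtx': array([[465.95768632,   0.        , 282.13505857],
       [  0.        , 465.95768632, 213.03225391],
       [  0.        ,   0.        ,   1.        ]]), 'origin': array([ 306.58981029,  120.5018907 , 1465.2650593 ]), 'rotation': array([-0.06614922,  0.0588787 ,  0.70516748, -0.70348874])}
{'mtx': array([[503.5102621 ,   0.        , 281.16427662],
       [  0.        , 503.5102621 , 209.24511306],
       [  0.        ,   0.        ,   1.        ]]), 'origin': array([-295.69954529,  236.97988036, 1219.17654883]), 'rotation': array([-0.22598928,  0.25697582,  0.70695763, -0.6189533 ])}
{'time': 0.1, 'joint_pos': array([-1.28654130e+00,  5.28358205e-01,  1.43374426e+00, -1.65134802e-05,
        1.18139951e+00, -1.78505752e-01]), 'joint_velocities': array([ 0.00076284, -0.00278635, -0.00170503, -0.00012213, -0.0005871 ,
        0.00138472]), 'joint_torque': array([-1.11399924e-03, -4.40985954e+01, -1.77149981e+01,  6.33974117e-02,
        5.34055266e-02, -4.06479364e-05]), 'ee_pos': array([ 278.8354647 , -558.58538712,  198.28825656]), 'ee_rot': array([ 9.73349605e-01,  2.29324299e-01, -5.80788894e-05, -9.52925031e-04]), 'contact_force': array([-0.32235053, -0.32607074,  0.65434843]), 'wrist_torque': array([ 0.0120286 , -0.02218892,  0.01037348]), 'grip_force': 0.0, 'grip_width': 86.75008962958903}
```

View pics/top0.png

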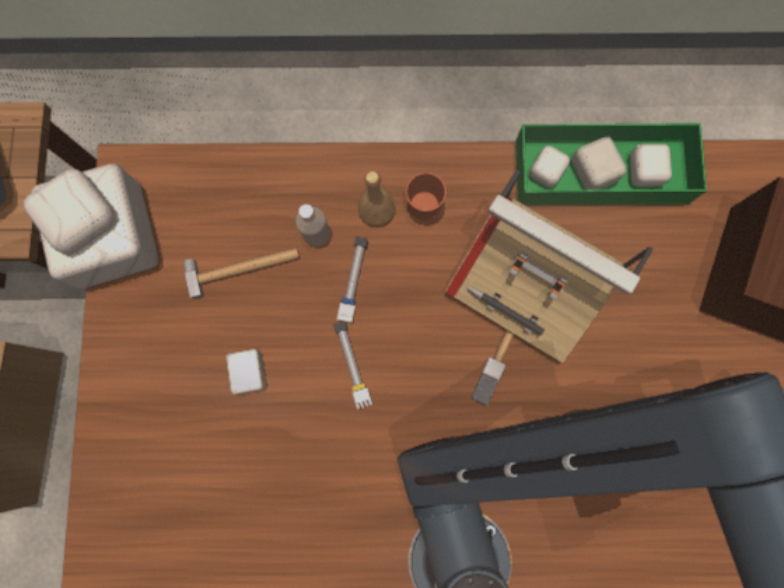

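View pics/side0.png

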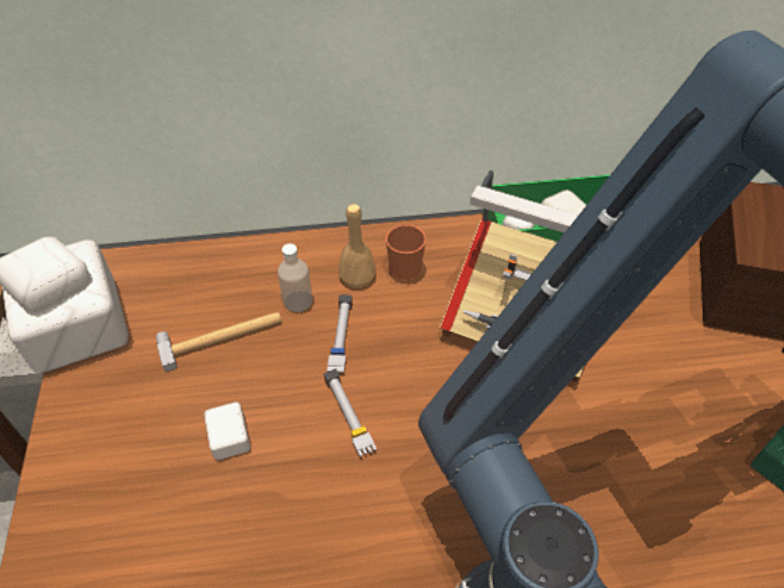

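The top view (784 px wide) shows the toothed chisel with its head at (341,327) and yellow collar at (358,388). The rack's red end is at the left around (470,258), its upper clips are near (517,265) and (556,290), and the lamp runs from (495,205) to (635,282). The side view agrees, but the arm hides part of the rack.

```bash
cat > m.py <<'E'
from h import *
z=np.load("top0.npz"); im,W=z["im"],z["W"]
hsv=cv2.cvtColor(im,cv2.COLOR_BGR2HSV).astype(int); H,S,V=hsv[...,0],hsv[...,1],hsv[...,2]
v,u=np.mgrid[0:420,0:560]; u=u*1.4; v=v*1.4
box=lambda a,b,c,d:(u>a)&(u<b)&(v>c)&(v<d)
print("bench z",np.median(W[box(250,330,400,500)][:,2]))
# chisel
m=box(325,380,318,415)&(W[...,2]>10)&(W[...,2]<45)
yel=box(325,380,370,400)&(H>20)&(H<35)&(S>140)
hd=box(330,352,318,334)&(V<90)&(W[...,2]>12)
sh=box(330,370,335,383)&(W[...,2]>13)&(S<80)
for n,k in(("yel",yel),("head",hd),("shank",sh),("all",m)):
    p=W[k]; print(n,len(p),p.mean(0).round(1),np.percentile(p[:,2],[5,50,95]).round(1))
p=W[sh][:,:2]; c=p.mean(0); d=np.linalg.svd(p-c)[2][0]; d*=np.sign(d@(W[yel].mean(0)[:2]-c))
print("dir",d,np.degrees(np.arctan2(d[1],d[0])),"yaw from centers",np.degrees(np.arctan2(*(W[yel].mean(0)-W[hd].mean(0))[[1,0]])))
t=(W[m][:,:2]-c)@d; print("extent",t.min(),t.max(), "shank",np.percentile((p-c)@d,[1,99]),"yel",np.percentile((W[yel][:,:2]-c)@d,[2,98]),c)
# lamp
lm=box(480,645,190,300)&(W[...,2]>270)&(W[...,2]<340)
p=W[lm]; r=cv2.minAreaRect(p[:,:2].astype(np.float32)); print("lamp",len(p),r,np.median(p[:,2]))
# board plane
b=box(450,620,215,362)&(H>8)&(H<28)&(S>50)&(V>120)&(W[...,2]>5)&(W[...,2]<220)
p=W[b]
for _ in range(5):
    c0=p.mean(0); nn=np.linalg.svd(p-c0,full_matrices=False)[2][2]; nn*=np.sign(nn[2]); e=(W[b]-c0)@nn; p=W[b][abs(e)<4]
print("plane",len(p),c0,nn,"tilt",np.degrees(np.arccos(nn[2])),"az",np.degrees(np.arctan2(-nn[1],-nn[0])))
org=box(500,580,245,310)&((H<14))&(S>170)&(V>130)
nl,lab,st,ce=cv2.connectedComponentsWithStats(org.astype(np.uint8))
for i in range(1,nl):
    q=W[lab==i]; print("org",len(q),(ce[i]*1.4).round(),np.median(q,0).round(1),"off board",((q-c0)@nn).round(0)[:8])
crop=im[130:265,310:470]; cv2.imwrite("pics/rackcrop.png",cv2.resize(crop,None,fx=4.4,fy=4.4,interpolation=cv2.INTER_CUBIC))
E
python3 m.py
```

```text
bench z -1.4437943430759788
yel 25 [368.2 215.5  28. ] [22.2 28.5 32.4]
head 44 [495.9 254.1  59.5] [21.3 26.5 32.3]
shank 217 [428.6 234.8  21.2] [15.9 21.1 26.9]
all 485 [416.7 230.3  20.5] [12.4 20.2 29.6]
dir [-0.95101728 -0.30913772] -161.99272676681426 yaw from centers -163.18193141054306
extent -94.95769515603759 106.24801050871709 shank [-54.27046598  53.04980777] yel [59.12688905 67.32673158] [428.59801939 234.8091545 ]
lamp 1921 ((621.9898681640625, -178.18768310546875), (299.39666748046875, 94.98662567138672), 66.16796112060547) 310.4054111015703
plane 3551 [ 557.7476355  -156.92084292   91.75739591] [-0.42153677  0.26386833  0.86757147] tilt 29.822356378676243 az -32.04522996718132
```

```bash
ls -la pics
```

```text
total 1468
drwxr-xr-x 2 agent agent   4096 Dec  3 20:08 .
drwxr-xr-x 3 agent agent   4096 Dec  3 20:08 ..
-rw-r--r-- 1 agent agent 380831 Dec  3 20:08 rackcrop.png
-rw-r--r-- 1 agent agent 617726 Dec  3 20:07 side0.png
-rw-r--r-- 1 agent agent 492994 Dec  3 20:07 top0.png
```

View pics/rackcrop.png

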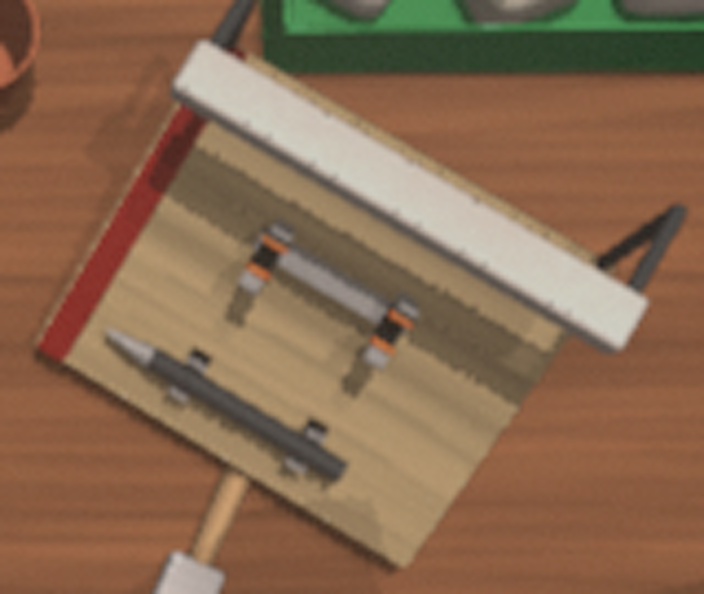

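The crop shows the orange lips of the red clip around (264,256) and the plain clip around (391,330), with the lamp up the slope from them. Next I'll refine the seat and chisel positions.

```bash
cat > m2.py <<'E'
from h import *
z=np.load("top0.npz"); im,W=z["im"],z["W"]; ci=bot.camera_info("top"); K=np.array(ci["mtx"]); M=R.from_quat(ci["rotation"]).as_matrix(); O=np.array(ci["origin"])
def ray(u,v,zz):
    d=M@np.array([(u-K[0,2])/K[0,0],-(v-K[1,2])/K[1,1],-1]); return O+d*(zz-O[2])/d[2]
hsv=cv2.cvtColor(im,cv2.COLOR_BGR2HSV).astype(int); H,S,V=hsv[...,0],hsv[...,1],hsv[...,2]
C=[]
for cx,cy in((264,256),(391,330)):
    uu,vv=310+(cx+.5)/4.4-.5,130+(cy+.5)/4.4-.5
    v,u=np.mgrid[0:420,0:560]; k=(np.hypot(u-uu,v-vv)<7)&(im[...,2]*1.0-im[...,0]>90)
    print(k.sum(),u[k].mean(),v[k].mean(),"hand",uu,vv, "depth z",np.median(W[k][:,2]))
    C.append(ray(uu,vv,175+7.7*.866)); print(C[-1].round(1),ray(u[k].mean(),v[k].mean(),181.7).round(1))
a,b=C; d=a-b; print("len",np.linalg.norm(d),"az y",np.degrees(np.arctan2(d[1],d[0])))
az=np.degrees(np.arctan2(d[1],d[0]))-90
# lamp azimuth: top surface only
lm=(W[...,2]>303)&(W[...,2]<325)&(im.min(2)>150)&(abs(W[...,0]-622)<150)&(abs(W[...,1]+178)<200); r=cv2.minAreaRect(W[lm][:,:2].astype(np.float32)); print("lamp",r)
az=np.radians(az); n=np.array([-np.cos(az)*.5,-np.sin(az)*.5,.866])
s=(a+b)/2-7.7*n; print("seat",s,"lamp expected",s[:2]+36*np.array([np.cos(az),np.sin(az)]))
# chisel: sample profile along axis at height
c=np.array([428.6,234.8]); dd=np.array([np.cos(np.radians(-162.3)),np.sin(np.radians(-162.3))])
for t in range(-96,116,3):
    P=np.array([*(c+t*dd),24]); q=M.T@(P-O); u=K[0,2]+K[0,0]*q[0]/-q[2]; v=K[1,2]+K[1,1]*q[1]/q[2]
    print(t,cv2.getRectSubPix(im,(1,1),(u,v))[0,0],end=" ")
E
python3 m2.py
```

```text
13 369.84615384615387 188.3846153846154 hand 369.6136363636364 187.79545454545453 depth z 183.39859926126292
[ 607.8 -113.3  181.7] [ 606.  -113.8  181.7]
12 398.4166666666667 205.66666666666666 hand 398.47727272727275 204.61363636363637 depth z 179.9586122444024
[ 559.1 -192.3  181.7] [ 556.1 -191.9  181.7]
len 92.76588455493992 az y 58.390519190885556
lamp ((615.5814208984375, -174.6783447265625), (295.9327697753906, 33.88539505004883), 57.75071334838867)
seat [ 586.73146037 -154.77398092  175.        ] lamp expected [ 617.39050821 -173.64254699]
-96 [162 171 184] -93 [124 135 154] -90 [ 59  80 118] -87 [ 70  83 112] -84 [77 82 92] -81 [79 82 87] -78 [79 81 87] -75 [79 81 87] -72 [77 80 86] -69 [90 93 99] -66 [141 146 151] -63 [175 182 190] -60 [169 175 185] -57 [177 181 189] -54 [180 185 193] -51 [173 178 189] -48 [172 177 187] -45 [180 183 190] -42 [182 186 193] -39 [172 177 187] -36 [175 180 188] -33 [183 186 193] -30 [175 180 190] -27 [171 177 188] -24 [179 183 191] -21 [180 184 192] -18 [170 177 188] -15 [174 179 188] -12 [181 185 192] -9 [177 181 191] -6 [169 173 184] -3 [175 179 186] 0 [183 187 193] 3 [174 178 188] 6 [174 178 187] 9 [184 187 193] 12 [178 183 192] 15 [171 177 189] 18 [178 182 190] 21 [185 187 195] 24 [173 178 188] 27 [173 177 187] 30 [182 184 191] 33 [179 183 190] 36 [172 177 187] 39 [178 181 189] 42 [184 187 193] 45 [173 178 187] 48 [173 178 187] 51 [183 185 191] 54 [174 180 190] 57 [131 166 186] 60 [ 81 170 198] 63 [ 81 174 202] 66 [ 76 162 191] 69 [129 160 179] 72 [186 191 197] 75 [200 202 204] 78 [202 202 205] 81 [203 203 206] 84 [202 202 205] 87 [199 201 204] 90 [198 202 204] 93 [187 191 194] 96 [150 154 164] 99 [121 129 146] 102 [110 120 144] 105 [ 83  98 126] 108 [ 73  92 129] 111 [ 63  89 135] 114 [ 62  87 131]
```

```bash
cat >> h.py <<'E'
def shift(p,q,target):  # cm in tool axes
    return (R.from_quat(q).inv().apply(np.array(target,float)-p)/10).round(2)
def show():
    s=bot.get_state(); M=R.from_quat(s["ee_rot"]).as_matrix()
    print("t",s["time"],"p",s["ee_pos"].round(1),"az_x",np.degrees(np.arctan2(M[1,0],M[0,0])).round(2),"z",M[:,2].round(3),"x",M[:,0].round(3),"j",s["joint_pos"].round(3),"F",s["contact_force"].round(1),"w",s["grip_width"].round(1),"gf",round(s["grip_force"],1)); return s
E
python3 - <<'E'
from h import *
s=show(); p=np.array([279.05,-559.22,199.15]);q=s["ee_rot"]
for t in([340,-450,380],[480,-160,400],[433.1,236.2,150]): print(shift(p,q,t))
E
```

```text
Traceback (most recent call last):
  File "h.py", line 15, in show
    print("t",s["time"],"p",s["ee_pos"].round(1),"az_x",np.degrees(np.arctan2(M[1,0],M[0,0])).round(2),"z",M[:,2].round(3),"x",M[:,0].round(3),"j",s["joint_pos"].round(3),"F",s["contact_force"].round(1),"w",s["grip_width"].round(1),"gf",round(s["grip_force"],1)); return s
                                                                                                                                                                                                               ^^^^^^^^^^^^^^^^^^^^^
AttributeError: 'float' object has no attribute 'round'
```

```bash
sed -i 's/s\["grip_width"\].round(1)/round(s["grip_width"],1)/' h.py
python3 - <<'E'
from h import *
s=show(); p=np.array([279.05,-559.22,199.15]);q=s["ee_rot"]
for t in([340,-450,380],[480,-160,400],[433.1,236.2,150]): print(shift(p,q,t))
E
```

```text
t 0.1 p [ 278.8 -558.6  198.3] az_x 26.51 z [-0.001  0.002 -1.   ] x [0.895 0.446 0.   ] j [-1.287  0.528  1.434 -0.     1.181 -0.179] F [-0.3 -0.3  0.7] w 86.8 gf 0.0
[ 10.34  -7.09 -18.07]
[ 35.81 -26.79 -20.02]
[ 49.29 -64.29   5.05]
```

Request:
{"method": "arm_command", "body": {
  "moves": "10.34 -7.09 -18 -42; 10.34 -7.09 -18 -42; 10.34 -7.09 -18 -42; 10.34 -7.09 -18 -42; 10.34 -7.09 -18 -42; 35.8 -26.8 -20 -84; 35.8 -26.8 -20 -84; 35.8 -26.8 -20 -84; 35.8 -26.8 -20 -84; 35.8 -26.8 -20 -84",
  "fingers": 8.0,
  "grip_force": 40
}}

```text
time: 1.1
ee_pos: [448.5, -222.8, 394.4]
ee_rot: [0.568, 0.823, 0.0, -0.0]
contact_force: [1.3, -1.0, -0.7]
grip_width: 79.8
grip_force: 0.0
```

```bash
python3 - <<'E'
from h import *
s=show(); print(shift(s["ee_pos"],s["ee_rot"],[480,-100,400]),shift(s["ee_pos"],s["ee_rot"],[433.1,236.2,150]))
E
```

```text
t 1.1 p [ 448.5 -222.8  394.4] az_x 110.82 z [-0.  0. -1.] x [-0.355  0.935  0.001] j [-0.685  0.174  1.438  0.     1.531 -1.048] F [ 1.3 -1.  -0.7] w 79.8 gf 0.0
[10.36  7.31 -0.55] [43.44 14.88 24.47]
```

Request:
{"method": "arm_command", "body": {
  "moves": "10.4 7.3 0 -17; 10.4 7.3 0 -17; 10.4 7.3 0 -25; 43.4 14.9 10 -80; 43.4 14.9 10 -80; 43.4 14.9 10 -80; 43.4 14.9 10 -80; 43.4 14.9 10 -80; 43.4 14.9 20 -80; 43.4 14.9 20 -80"
}}

```text
time: 2.1
ee_pos: [440.6, 198.0, 243.9]
ee_rot: [-0.094, 0.996, 0.0, 0.001]
contact_force: [1.0, 0.9, -0.7]
grip_width: 80.0
grip_force: 0.0
```

Request:
{"method": "arm_command", "body": {
  "moves": "0 0 0 0; 0 0 0 0; 0 0 0 0"
}}

```text
time: 2.4
ee_pos: [442.1, 195.5, 245.7]
ee_rot: [-0.091, 0.996, -0.0, 0.001]
contact_force: [-0.0, 0.8, -0.3]
grip_width: 79.6
grip_force: 0.0
```

```bash
python3 - <<'E'
from h import *
s=show(); print(shift(s["ee_pos"],s["ee_rot"],[433.1,236.2,60]),shift(s["ee_pos"],s["ee_rot"],[433.1,236.2,4]))
E
```

```text
t 2.4 p [442.1 195.5 245.7] az_x -169.55 z [ 0.003  0.    -1.   ] x [-0.983 -0.181 -0.003] j [ 1.850e-01  2.750e-01  1.721e+00 -1.000e-03  1.143e+00 -1.568e+00] F [-0.   0.8 -0.3] w 79.6 gf 0.0
[ 0.2   4.17 18.56] [ 0.21  4.18 24.16]
```

Request:
{"method": "arm_command", "body": {
  "moves": "0.2 4.18 14 -7.2; 0.2 4.18 14 -7.2; 0.2 4.18 14 -7.2; 0.2 4.18 18.6 -7.2; 0.2 4.18 18.6 -7.2; 0.2 4.18 18.6 -7.2; 0.2 4.18 22 -7.2; 0.2 4.18 24 -7.2; 0.2 4.18 24 -7.2; 0.2 4.18 24 -7.2",
  "fingers": 6.0
}}

```text
time: 3.4
ee_pos: [433.8, 237.1, 7.3]
ee_rot: [-0.154, 0.988, 0.0, 0.003]
contact_force: [0.8, 0.0, -0.9]
grip_width: 59.8
grip_force: 0.0
```

```bash
python3 - <<'E'
from h import *
s=show()
im,d=bot.capture("side"); print(im.shape); cv2.imwrite("pics/side1.png",cv2.resize(im[180:400,130:420],None,fx=2.7,fy=2.7))
E
```

```text
t 3.4 p [433.8 237.1   7.3] az_x -162.33 z [ 0.006  0.002 -1.   ] x [-0.953 -0.303 -0.006] j [ 0.274  0.685  1.906 -0.     0.545 -1.605] F [ 0.8  0.  -0.9] w 59.8 gf 0.0
(420, 560, 3)
```

View pics/side1.png

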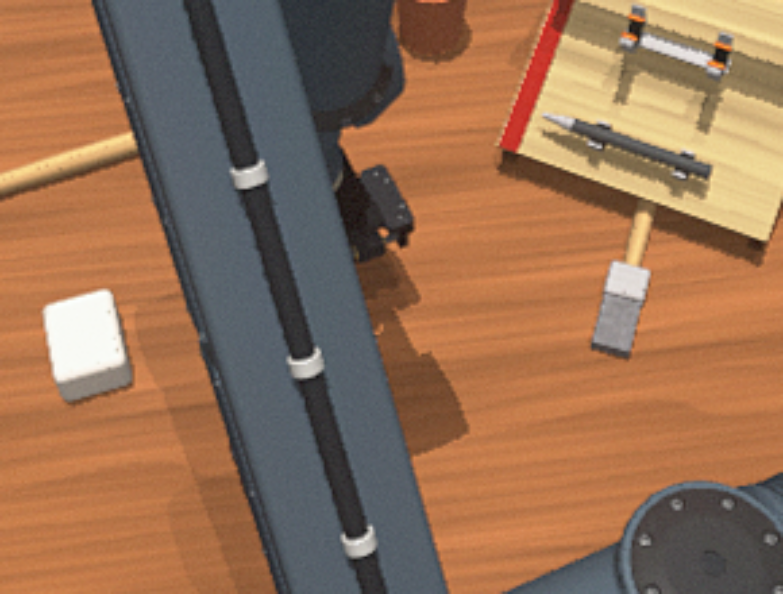

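The arm hides the chisel here. The rack is clear: clips near (632,30) and (720,55) in the crop. I'll lower a little and close.

Request:
{"method": "arm_command", "body": {
  "moves": "0 0 0.3 0; 0 0 0.3 0; 0 0 0.3 0"
}}

```text
time: 3.75
ee_pos: [431.5, 236.9, 2.1]
ee_rot: [-0.154, 0.988, 0.0, 0.001]
contact_force: [-0.3, -0.1, 0.8]
grip_width: 60.6
grip_force: 0.0
```

```bash
python3 - <<'E'
from h import *
s=show()
im,d=bot.capture("side"); ci=bot.camera_info("side"); K=np.array(ci["mtx"]); M=R.from_quat(ci["rotation"]).as_matrix(); O=np.array(ci["origin"])
C=[]
for cx,cy in((633,27),(720,55)):
    uu,vv=130+cx/2.7,180+cy/2.7
    v,u=np.mgrid[0:420,0:560]; k=(np.hypot(u-uu,v-vv)<10)&(im[...,2]*1.0-im[...,0]>130)&(im[...,2]>170)
    kk=k
    for a,b in((u[k].mean(),v[k].mean()),(uu,vv)):
        dd=M@np.array([(a-K[0,2])/K[0,0],-(b-K[1,2])/K[1,1],-1]); P=O+dd*(181.7-O[2])/dd[2]; print(k.sum(),a,b,P.round(1))
cv2.imwrite("pics/clip.png",cv2.resize(im[175:210,350:410],None,fx=12,fy=12,interpolation=cv2.INTER_CUBIC))
E
```

```text
t 3.75 p [431.5 236.9   2.1] az_x -162.28 z [ 0.001  0.    -1.   ] x [-0.953 -0.304 -0.001] j [ 0.275  0.695  1.909 -0.     0.537 -1.605] F [-0.3 -0.1  0.8] w 60.6 gf 0.0
17 363.94117647058823 189.47058823529412 [ 608.8 -113.9  181.7]
17 364.44444444444446 190.0 [ 606.7 -114.8  181.7]
17 396.4117647058824 199.58823529411765 [ 560.5 -193.   181.7]
17 396.66666666666663 200.37037037037038 [ 557.6 -193.   181.7]
```

View pics/clip.png

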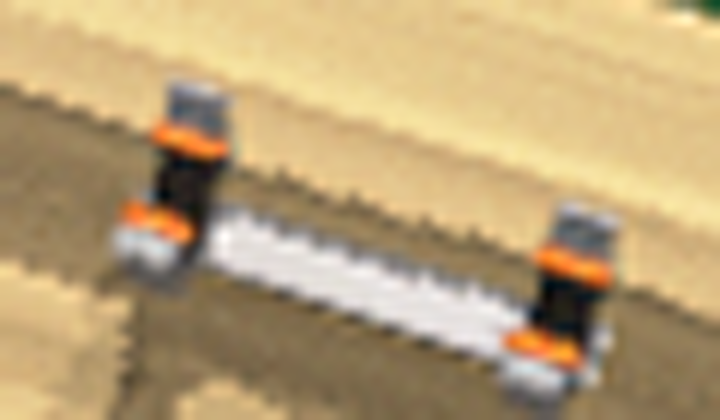

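Both lips of each clip are visible: midpoints at crop (174,180) and (559,305). Both cameras put the seat at about (587,-155,175), with the row at azimuth 58.3°. Now the grasp.

Request:
{"method": "arm_command", "body": {
  "moves": "0 0 0 0; 0 0 0 0; 0 0 0 0; 0 0 0 0; 0 0 0 0; 0 0 0 0; 0 0 0 0; 0 0 0 0",
  "fingers": 0.5,
  "grip_force": 50
}}

```text
time: 4.6
ee_pos: [431.2, 236.8, 1.4]
ee_rot: [-0.154, 0.988, 0.0, 0.0]
contact_force: [-0.5, -0.2, -0.1]
grip_width: 7.6
grip_force: 0.0
```

Request:
{"method": "arm_command", "body": {
  "moves": "0 0 -5 0; 0 0 -10 0; 0 0 -15 0; 0 0 -20 0; 0 0 -25 0; 0 0 -30 0; 0 0 -35 0; 0 0 -40 0; 0 0 -40 0; 0 0 -40 0"
}}

```text
time: 5.6
ee_pos: [431.2, 236.9, 402.4]
ee_rot: [-0.154, 0.988, 0.0, 0.001]
contact_force: [-0.4, -0.5, -0.9]
grip_width: 5.1
grip_force: 0.0
```

```bash
python3 - <<'E'
from h import *
s=show()
E
```

```text
t 5.6 p [431.2 236.9 402.4] az_x -162.28 z [ 0.003  0.001 -1.   ] x [-0.953 -0.304 -0.003] j [ 0.275  0.153  1.443  0.     1.543 -1.605] F [-0.4 -0.5 -0.9] w 5.1 gf 0.0
```

The fingers closed on nothing, so I need to see where the chisel is.

```bash
python3 - <<'E'
from h import *
im,d,W=cloud("side"); np.savez("side2.npz",im=im,d=d,W=W)
im,d,W=cloud("top"); np.savez("top2.npz",im=im,d=d,W=W)
a=im[140:310,190:340]; b=np.load("side2.npz")["im"][190:360,170:320]
cv2.imwrite("pics/both2.png",cv2.resize(np.hstack([a,b]),None,fx=2.6,fy=2.6))
E
```

```text
(no output)
```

View pics/both2.png

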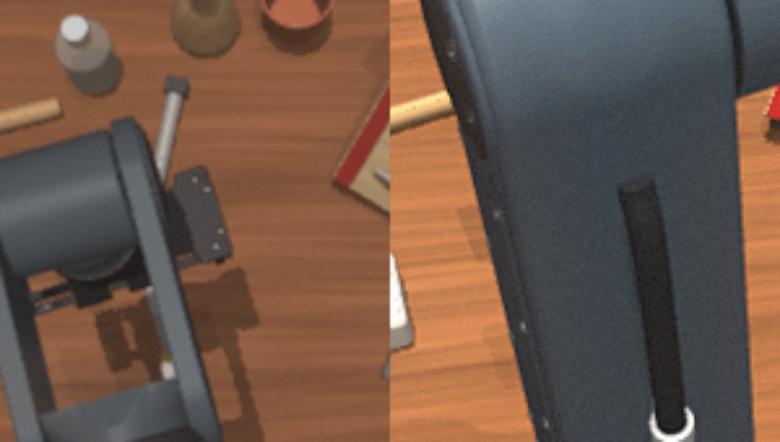

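```bash
cat >> h.py <<'E'
def proj(name,P):
    ci=bot.camera_info(name); K=np.array(ci["mtx"]); q=R.from_quat(ci["rotation"]).as_matrix().T@(np.array(P,float)-ci["origin"])
    return K[0,2]+K[0,0]*q[0]/-q[2], K[1,2]+K[1,1]*q[1]/q[2]
E
python3 - <<'E'
from h import *
s=show(); print(proj("top",s["ee_pos"]),proj("side",s["ee_pos"]))
z=np.load("top2.npz");im,W=z["im"],z["W"]
hsv=cv2.cvtColor(im,cv2.COLOR_BGR2HSV).astype(int)
v,u=np.mgrid[0:420,0:560]
k=(hsv[...,0]>20)&(hsv[...,0]<35)&(hsv[...,1]>120)&(W[...,2]<60)&(W[...,2]>10)&(u<290)&(u>220)&(v>240)&(v<300)
print(k.sum(),W[k].mean(0),u[k].mean(),v[k].mean())
print(proj("top",[433.1,236.2,24]),proj("top",[368.3,215.5,28]))
E
```

```text
t 5.7 p [429.9 236.4 399.7] az_x -162.29 z [-0.004 -0.001 -1.   ] x [-0.953 -0.304  0.004] j [ 0.275  0.156  1.447  0.     1.543 -1.605] F [-0.4 -0.8 -0.4] w 5.1 gf 0.0
(np.float64(236.49492605419152), np.float64(242.00314425723224)) (np.float64(237.83061582732415), np.float64(198.25116141558638))
0 [nan nan nan] nan nan
(np.float64(249.56157756608405), np.float64(254.92879841016736)) (np.float64(255.98442282358351), np.float64(275.9684630610344))<stdin>:7: RuntimeWarning: Mean of empty slice.
  ret = um.true_divide(
  ret = ret.dtype.type(ret / rcount)
```

Request:
{"method": "arm_command", "body": {
  "moves": "5.6 -34 0 0; 5.6 -34 0 0; 5.6 -34 0 0; 5.6 -34 0 0; 5.6 -34 0 0; 5.6 -34 0 0; 5.6 -34 0 0; 5.6 -34 0 0; 5.6 -34 0 0",
  "fingers": 7.0
}}

```text
time: 6.6
ee_pos: [480.3, -104.5, 399.0]
ee_rot: [-0.153, 0.988, 0.002, -0.002]
contact_force: [-0.1, -0.2, -0.5]
grip_width: 66.7
grip_force: 0.0
```

```bash
python3 - <<'E'
from h import *
s=show()
im,d,W=cloud("side"); np.savez("side3.npz",im=im,d=d,W=W)
im,d,W=cloud("top"); np.savez("top3.npz",im=im,d=d,W=W)
a=im[140:310,190:340]; b=np.load("side3.npz")["im"][190:360,170:320]
cv2.imwrite("pics/both3.png",cv2.resize(np.hstack([a,b]),None,fx=2.6,fy=2.6))
E
```

```text
t 6.6 p [ 480.3 -104.5  399. ] az_x -162.44 z [-0.005  0.003 -1.   ] x [-0.953 -0.302  0.004] j [-4.430e-01  1.590e-01  1.445e+00  1.000e-03  1.544e+00 -2.320e+00] F [-0.1 -0.2 -0.5] w 66.7 gf 0.0
```

View pics/both3.png

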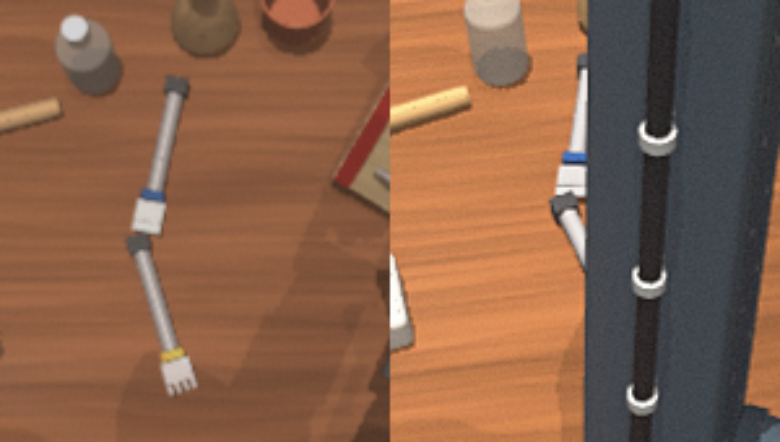

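```bash
python3 - <<'E'
from h import *
f=lambda P:tuple(np.round((np.array(proj("side",P))-[130,180])*2.7))
T=np.array([433.8,237.1,0]); ty=np.array([-.303,.953,0]); tx=np.array([-.953,-.303,0])
for off in(-30,-45):
  for zz in(7,30,70,120): print(off,zz,[f(T+off*ty+a*tx+[0,0,zz]) for a in(-9.5,9.5)])
print("side2 tcp etc")
# current: cloud points near tool in side3/top3
s=bot.get_state()
for n in("side3","top3"):
    W=np.load(n+".npz")["W"]; q=R.from_quat(s["ee_rot"]).inv().apply((W-s["ee_pos"]).reshape(-1,3))
    k=(abs(q[:,0])<45)&(abs(q[:,1])<110)&(q[:,2]<80)&(q[:,2]>-200)
    p=q[k]; print(n,k.sum()); 
    for lo in range(-200,80,20):
        m=p[(p[:,2]>=lo)&(p[:,2]<lo+20)]
        if len(m): print(lo,len(m),m.min(0).round(),m.max(0).round())
E
```

```text
-30 7 [(np.float64(339.0), np.float64(281.0)), (np.float64(347.0), np.float64(296.0))]
-30 30 [(np.float64(338.0), np.float64(269.0)), (np.float64(346.0), np.float64(284.0))]
-30 70 [(np.float64(337.0), np.float64(248.0)), (np.float64(344.0), np.float64(263.0))]
-30 120 [(np.float64(335.0), np.float64(220.0)), (np.float64(342.0), np.float64(235.0))]
-45 7 [(np.float64(352.0), np.float64(276.0)), (np.float64(360.0), np.float64(290.0))]
-45 30 [(np.float64(352.0), np.float64(264.0)), (np.float64(359.0), np.float64(279.0))]
-45 70 [(np.float64(350.0), np.float64(243.0)), (np.float64(358.0), np.float64(257.0))]
-45 120 [(np.float64(349.0), np.float64(214.0)), (np.float64(357.0), np.float64(229.0))]
side2 tcp etc
side3 133
-120 13 [  30.   80. -107.] [  40.   87. -100.]
-100 20 [  15.   78. -100.] [ 38.  87. -92.]
-80 3 [  7.  43. -65.] [ 11.  45. -62.]
-60 45 [ -8.  33. -60.] [ 12.  45. -41.]
-40 52 [-12.  31. -40.] [ 12.  43. -21.]
top3 1006
-200 100 [  12.  -41. -200.] [  38.   35. -183.]
-160 10 [  19.   11. -158.] [  27.   17. -142.]
-140 606 [ -37.    1. -140.] [  38.   94. -121.]
-120 288 [ -37.  -72. -119.] [  39.   92. -100.]
-100 2 [ 37. -80. -98.] [ 37. -40. -96.]
```

```bash
python3 - <<'E'
from h import *
s=bot.get_state(); print(bot.grip_depth)
z=np.load("side3.npz"); W=z["W"]; d=z["d"]
for y in(38,-38):
  for zz in range(-70,30,6):
    P=s["ee_pos"]+R.from_quat(s["ee_rot"]).apply([0,y,zz]); u,v=proj("side",P)
    ci=bot.camera_info("side"); q=R.from_quat(ci["rotation"]).as_matrix().T@(P-ci["origin"])
    if 0<=v<420: print(y,zz,round(u),round(v),"depth-expected",round(float(d[round(v),round(u)]+q[2])),z["im"][round(v),round(u)])
E
```

```text
18.700000000000003
38 -70 375 149 depth-expected -536 [60 59 52]
38 -64 374 151 depth-expected -535 [57 53 47]
38 -58 374 153 depth-expected -533 [62 54 54]
38 -52 373 155 depth-expected -14 [30 32 37]
38 -46 373 157 depth-expected -13 [29 28 36]
38 -40 373 159 depth-expected -13 [27 31 32]
38 -34 372 161 depth-expected -7 [26 31 34]
38 -28 372 163 depth-expected -5 [25 31 32]
38 -22 372 165 depth-expected -8 [14 14 15]
38 -16 371 167 depth-expected 351 [147 212 245]
38 -10 371 169 depth-expected 345 [171 232 251]
38 -4 370 171 depth-expected 341 [142 208 233]
38 2 370 173 depth-expected 333 [152 215 238]
38 8 370 174 depth-expected 329 [153 221 242]
38 14 369 176 depth-expected 323 [151 214 240]
38 20 369 178 depth-expected 320 [155 221 244]
38 26 369 180 depth-expected 313 [170 233 251]
-38 -70 404 139 depth-expected -581 [75 67 59]
-38 -64 404 141 depth-expected -584 [74 67 60]
-38 -58 403 143 depth-expected -588 [70 64 60]
-38 -52 403 145 depth-expected -590 [71 64 54]
-38 -46 402 147 depth-expected -592 [66 61 55]
-38 -40 402 149 depth-expected -595 [64 60 50]
-38 -34 401 151 depth-expected -597 [59 55 50]
-38 -28 401 153 depth-expected -597 [62 59 54]
-38 -22 400 155 depth-expected -597 [63 57 50]
-38 -16 400 157 depth-expected -597 [59 57 52]
-38 -10 399 159 depth-expected -594 [58 57 52]
-38 -4 399 161 depth-expected 143 [127 135 145]
-38 2 398 162 depth-expected 138 [115 121 130]
-38 8 398 164 depth-expected 138 [116 123 133]
-38 14 397 166 depth-expected 440 [42 90 31]
-38 20 397 168 depth-expected 447 [53 97 47]
-38 26 396 170 depth-expected 450 [43 89 33]
```

The finger ends show up about 19 to 20 mm behind the reported TCP (measured in the side depth image), so the fingers closed just above the shank. The chisel has not moved. I'll go back and reach about 19 mm lower, in small steps while watching the force.

Request:
{"method": "arm_command", "body": {
  "moves": "-5.6 34 0 0; -5.6 34 0 0; -5.6 34 0 0; -5.6 34 0 0; -5.6 34 0 0; -5.6 34 0 0; -5.6 34 0 0; -5.6 34 20 0; -5.6 34 20 0; -5.6 34 20 0"
}}

```text
time: 7.7
ee_pos: [429.3, 239.0, 250.3]
ee_rot: [-0.156, 0.988, 0.0, 0.001]
contact_force: [2.1, -0.0, -0.6]
grip_width: 69.8
grip_force: 0.0
```

Request:
{"method": "arm_command", "body": {
  "moves": "0 0 5 0; 0 0 10 0; 0 0 10 0; 0 0 10 0; 0 0 10 0"
}}

```text
time: 8.2
ee_pos: [432.8, 238.0, 154.1]
ee_rot: [-0.155, 0.988, 0.0, 0.003]
contact_force: [1.0, -0.6, -0.2]
grip_width: 69.6
grip_force: 0.0
```

```bash
python3 - <<'E'
from h import *
s=show(); print(shift(s["ee_pos"],s["ee_rot"],[433.1,236.2,0]))
E
```

```text
t 8.2 p [432.8 238.  154.1] az_x -162.21 z [ 0.005  0.002 -1.   ] x [-0.952 -0.305 -0.005] j [ 0.276  0.417  1.808  0.     0.911 -1.605] F [ 1.  -0.6 -0.2] w 69.6 gf 0.0
[ 0.12 -0.18 15.41]
```

Request:
{"method": "arm_command", "body": {
  "moves": "0.1 -0.15 5 0; 0.1 -0.15 10 0; 0.1 -0.15 14 0; 0.1 -0.15 15 0; 0.1 -0.15 15.5 0; 0.1 -0.15 15.5 0; 0.1 -0.15 15.5 0; 0.1 -0.15 15.5 0; 0.1 -0.15 15.5 0",
  "fingers": 5.0
}}

```text
time: 9.1
ee_pos: [431.5, 235.4, -2.3]
ee_rot: [-0.154, 0.988, 0.0, 0.001]
contact_force: [0.1, -0.6, 0.1]
grip_width: 50.1
grip_force: 0.0
```

Request:
{"method": "arm_command", "body": {
  "moves": "0 0 0.5 0; 0 0 1.0 0; 0 0 1.0 0; 0 0 1.0 0; 0 0 1.0 0"
}}

```text
time: 9.6
ee_pos: [430.5, 235.0, -13.8]
ee_rot: [-0.154, 0.988, -0.0, -0.0]
contact_force: [0.8, 0.3, -0.7]
grip_width: 49.8
grip_force: 0.0
```

Request:
{"method": "arm_command", "body": {
  "moves": "0 0 0.2 0; 0 0 0.2 0; 0 0 0.2 0"
}}

```text
time: 9.9
ee_pos: [430.6, 235.1, -15.6]
ee_rot: [-0.154, 0.988, -0.0, -0.0]
contact_force: [-0.3, 0.0, -0.1]
grip_width: 50.0
grip_force: 0.0
```

Request:
{"method": "arm_command", "body": {
  "moves": "0 0 0 0; 0 0 0 0; 0 0 0 0; 0 0 0 0; 0 0 0 0; 0 0 0 0; 0 0 0 0; 0 0 0 0",
  "fingers": 0.5,
  "grip_force": 50
}}

```text
time: 10.7
ee_pos: [430.5, 235.3, -15.5]
ee_rot: [-0.154, 0.988, 0.0, -0.0]
contact_force: [-1.0, 3.1, 0.0]
grip_width: 18.6
grip_force: 50.0
```

Request:
{"method": "arm_command", "body": {
  "moves": "0 0 -5 0; 0 0 -10 0; 0 0 -15 0; 0 0 -20 0; 0 0 -25 0; 0 0 -30 0; 0 0 -35 0; 0 0 -40 0; 0 0 -42 0; 0 0 -42 0"
}}

```text
time: 11.7
ee_pos: [431.8, 235.1, 407.1]
ee_rot: [-0.154, 0.988, 0.0, 0.003]
contact_force: [0.2, 0.2, -4.2]
grip_width: 18.8
grip_force: 50.0
```

```bash
python3 - <<'E'
from h import *
from scipy.optimize import least_squares
s=show()
D=[((278.8,-558.6,198.3),(-1.287,.528,1.434)),((448.5,-222.8,394.4),(-.685,.174,1.438)),((442.1,195.5,245.7),(.185,.275,1.721)),((433.8,237.1,7.3),(.274,.685,1.906)),((432.8,238,154.1),(.276,.417,1.808)),((480.3,-104.5,399),(-.443,.159,1.445)),(tuple(s["ee_pos"]),tuple(s["joint_pos"][:3]))]
def f(x):
    a,L1,L2,h,lat=x; o=[]
    for p,j in D:
        r=a+L1*np.sin(j[1])+L2*np.sin(j[1]+j[2]); z=h+L1*np.cos(j[1])+L2*np.cos(j[1]+j[2]); c,n=np.cos(j[0]),np.sin(j[0])
        o+=[r*c-lat*n-p[0],r*n+lat*c-p[1],z-p[2]]
    return o
r=least_squares(f,[0,450,450,100,110]); print(r.x.round(1),np.abs(r.fun).max())
a,L1,L2,h,lat=r.x
for j2,j3 in((-.3,.79),(-.5,.99),(0,.49),(.2,.29),(-.7,1.19)): print(j2,j3,"r",a+L1*np.sin(j2)+L2*np.sin(j2+j3),"z",h+L1*np.cos(j2)+L2*np.cos(j2+j3))
E
```

```text
t 11.7 p [431.8 235.1 407.1] az_x -162.29 z [ 0.006  0.001 -1.   ] x [-0.953 -0.304 -0.006] j [ 2.710e-01  1.480e-01  1.437e+00 -1.000e-03  1.550e+00 -1.609e+00] F [ 0.2  0.2 -4.2] w 18.8 gf 50.0
[ 29.  406.8 383.5  10.  111.1] 24.817704207503425
-0.3 0.79 r 89.25443017177373 z 736.977491247374
-0.5 0.99 r 14.448646443166979 z 705.3501131645255
0 0.49 r 209.46095400333678 z 755.144930438687
0.2 0.29 r 290.272178104113 z 747.0367627677117
-0.7 1.19 r -52.58261197993875 z 659.4915619678148
```

Request:
{"method": "arm_command", "body": {
  "moves": "2 -2.5 -5 8; 4 -5 -10 17; 6 -7.5 -13 25; 8 -10 -16 34; 10 -12.5 -20 42; 12 -15 -22 51; 14 -17.5 -24 60; 16 -20 -26 68; 18 -22.4 -28 77; 20.3 -24.8 -29 85"
}}

```text
time: 12.7
ee_pos: [312.6, -64.5, 693.0]
ee_rot: [0.556, 0.831, -0.0, -0.002]
contact_force: [0.7, -0.7, -5.2]
grip_width: 18.9
grip_force: 50.0
```

Request:
{"method": "arm_command", "body": {
  "moves": "0 0 0 8.5; 0 0 0 17; 0 0 0 25.5; 0 0 0 34; 0 0 0 42.5; 0 0 0 51; 0 0 0 54.4; 0 0 0 54.4; 0 0 0 54.4"
}}

```text
time: 13.6
ee_pos: [312.9, -63.2, 692.6]
ee_rot: [0.873, 0.488, -0.001, -0.002]
contact_force: [0.7, 0.1, -4.5]
grip_width: 18.3
grip_force: 50.0
```

```bash
python3 - <<'E'
from h import *
s=show()
E
```

```text
t 13.6 p [312.9 -63.2 692.6] az_x 58.4 z [-0.004  0.002 -1.   ] x [ 0.524  0.852 -0.   ] j [-0.554 -0.124  0.998 -0.     2.272 -0.003] F [ 0.7  0.1 -4.5] w 18.3 gf 50.0
```

Request:
{"method": "arm_command", "body": {
  "moves": "0 -3 -4 0; 0 -5 -8 0; 0 -7 -12 0; 0 -9 -16 0; 0 -10 -20 0"
}}

```text
time: 14.1
ee_pos: [238.0, -12.5, 830.5]
ee_rot: [0.873, 0.488, 0.009, 0.019]
contact_force: [-1.2, -0.3, -3.4]
grip_width: 18.9
grip_force: 50.0
```

```bash
python3 - <<'E'
from h import *
s=show()
E
```

```text
t 14.1 p [238.  -12.5 830.5] az_x 58.38 z [ 0.035 -0.024 -0.999] x [ 0.524  0.852 -0.002] j [-0.533 -0.131  0.585 -0.006  2.645  0.014] F [-1.2 -0.3 -3.4] w 18.9 gf 50.0
```

The tool tilts outward once joint 5 reaches its limit, so I can use this to get the 30° lean. I'll go a little further.

Request:
{"method": "arm_command", "body": {
  "moves": "0 0 -4 0; 0 0 -8 0; 0 0 -12 0; 0 0 -12 0"
}}

```text
time: 14.5
ee_pos: [250.7, -13.9, 841.1]
ee_rot: [0.872, 0.487, 0.016, 0.033]
contact_force: [0.5, 1.0, -4.6]
grip_width: 19.0
grip_force: 50.0
```

```bash
python3 - <<'E'
from h import *
s=show()
E
```

```text
t 14.5 p [250.7 -13.9 841.1] az_x 58.36 z [ 0.061 -0.041 -0.997] x [ 0.525  0.851 -0.003] j [-0.504 -0.107  0.53  -0.014  2.645  0.036] F [ 0.5  1.  -4.6] w 19.0 gf 50.0
```

Request:
{"method": "arm_command", "body": {
  "moves": "0 -4 -2 0; 0 -8 -4 0; 0 -12 -6 0; 0 -16 -8 0; 0 -20 -10 0; 0 -20 -10 0"
}}

```text
time: 15.1
ee_pos: [121.4, 95.6, 829.3]
ee_rot: [0.872, 0.487, 0.029, 0.047]
contact_force: [-0.1, 0.8, -4.2]
grip_width: 18.6
grip_force: 50.0
```

```bash
python3 - <<'E'
from h import *
s=show()
E
```

```text
t 15.1 p [121.4  95.6 829.3] az_x 58.37 z [ 0.097 -0.054 -0.994] x [0.524 0.851 0.005] j [ 0.025 -0.283  0.679 -0.118  2.646  0.47 ] F [-0.1  0.8 -4.2] w 18.6 gf 50.0
```

Request:
{"method": "arm_command", "body": {
  "moves": "-0.2 4 2 0; -0.4 8 5 0; -0.7 12 8 0; -0.9 16 10.5 0; -1.2 20 13 0; -1.4 24 16 0; -1.6 28 18.5 0; -1.9 32 21 0; -2.1 36 24 0; -2.3 39 26 0"
}}

```text
time: 16.1
ee_pos: [467.7, -143.2, 609.7]
ee_rot: [0.872, 0.487, 0.028, 0.044]
contact_force: [-0.2, -0.3, -4.1]
grip_width: 18.8
grip_force: 50.0
```

```bash
python3 - <<'E'
from h import *
s=show(); print(shift(s["ee_pos"],s["ee_rot"],[654,-273,520]),shift(s["ee_pos"],s["ee_rot"],[790,-357,560]))
E
```

```text
t 16.1 p [ 467.7 -143.2  609.7] az_x 58.34 z [ 0.091 -0.05  -0.995] x [0.525 0.851 0.005] j [-0.528  0.07   1.03   0.003  1.938  0.026] F [-0.2 -0.3 -4.1] w 18.8 gf 50.0
[-1.32 21.62 11.27] [-1.31 37.93  8.94]
```

Request:
{"method": "arm_command", "body": {
  "moves": "-0.2 5 1.2 0; -0.4 10 2.4 0; -0.6 15 3.6 0; -0.8 20 5 0; -1 25 6 0; -1.2 30 7 0; -1.3 35 8 0; -1.3 40 9 0; -1.3 44 9 0; -1.3 48 9 0"
}}

```text
time: 17.1
ee_pos: [761.3, -350.3, 512.8]
ee_rot: [0.871, 0.486, 0.039, 0.06]
contact_force: [-0.0, 0.5, -3.9]
grip_width: 18.9
grip_force: 50.0
```

```bash
python3 - <<'E'
from h import *
s=show()
E
```

```text
t 17.1 p [ 761.3 -350.3  512.8] az_x 58.41 z [ 0.126 -0.066 -0.99 ] x [0.524 0.852 0.01 ] j [-0.569  0.741  0.221  0.014  2.038 -0.01 ] F [-0.   0.5 -3.9] w 18.9 gf 50.0
```

Request:
{"method": "arm_command", "body": {
  "moves": "0 5 0 0; 0 10 0 0"
}}

```text
time: 17.3
ee_pos: [783.1, -370.4, 492.6]
ee_rot: [0.869, 0.486, 0.05, 0.076]
contact_force: [-0.0, -0.4, -3.7]
grip_width: 18.6
grip_force: 50.0
```

Request:
{"method": "arm_command", "body": {
  "moves": "0 5 0 0; 0 10 0 0"
}}

```text
time: 17.5
ee_pos: [802.7, -389.0, 472.9]
ee_rot: [0.868, 0.485, 0.06, 0.09]
contact_force: [-0.3, 0.5, -4.3]
grip_width: 18.9
grip_force: 50.0
```

Request:
{"method": "arm_command", "body": {
  "moves": "0 20 0 0; 0 20 0 0; 0 20 0 0; 0 20 0 0"
}}

```text
time: 17.9
ee_pos: [827.2, -415.4, 439.9]
ee_rot: [0.866, 0.484, 0.07, 0.105]
contact_force: [-0.3, -1.0, -4.7]
grip_width: 18.7
grip_force: 50.0
```

```bash
python3 - <<'E'
from h import *
s=show()
E
```

```text
t 17.9 p [ 827.2 -415.4  439.9] az_x 58.53 z [ 0.224 -0.114 -0.968] x [0.522 0.853 0.02 ] j [-0.597  0.841  0.22   0.033  1.829 -0.033] F [-0.3 -1.  -4.7] w 18.7 gf 50.0
```

Request:
{"method": "arm_command", "body": {
  "moves": "-1.5 5 -2 0; -3 10 -4 0"
}}

```text
time: 18.1
ee_pos: [819.9, -443.5, 455.6]
ee_rot: [0.864, 0.482, 0.081, 0.123]
contact_force: [-0.0, 0.2, -3.3]
grip_width: 18.9
grip_force: 50.0
```

Request:
{"method": "arm_command", "body": {
  "moves": "-1.5 5 -2 0; -3 10 -4 0"
}}

```text
time: 18.3
ee_pos: [811.7, -468.3, 471.7]
ee_rot: [0.861, 0.48, 0.091, 0.14]
contact_force: [-0.9, -0.7, -3.8]
grip_width: 18.8
grip_force: 50.0
```

Request:
{"method": "arm_command", "body": {
  "moves": "-1.5 5 -2 0; -3 10 -4 0"
}}

```text
time: 18.5
ee_pos: [804.0, -489.9, 486.8]
ee_rot: [0.858, 0.478, 0.1, 0.156]
contact_force: [-0.7, 0.2, -3.9]
grip_width: 18.5
grip_force: 50.0
```

```bash
python3 - <<'E'
from h import *
s=show()
E
```

```text
t 18.5 p [ 804.  -489.9  486.8] az_x 58.49 z [ 0.321 -0.172 -0.932] x [0.522 0.852 0.023] j [-0.691  0.799  0.218  0.073  1.759 -0.11 ] F [-0.7  0.2 -3.9] w 18.5 gf 50.0
```

Request:
{"method": "arm_command", "body": {
  "moves": "-2 5 -2 0; -4 9 -4 0"
}}

```text
time: 18.7
ee_pos: [790.8, -515.6, 504.0]
ee_rot: [0.855, 0.477, 0.108, 0.171]
contact_force: [0.1, 0.3, -3.8]
grip_width: 18.7
grip_force: 50.0
```

Request:
{"method": "arm_command", "body": {
  "moves": "-2 5 -2 0; -4 9 -4 0"
}}

```text
time: 18.9
ee_pos: [776.6, -539.3, 522.9]
ee_rot: [0.852, 0.474, 0.116, 0.188]
contact_force: [-0.0, -0.1, -4.1]
grip_width: 18.6
grip_force: 50.0
```

Request:
{"method": "arm_command", "body": {
  "moves": "-2 5 -2 0; -4 9 -4 0"
}}

```text
time: 19.1
ee_pos: [762.3, -560.4, 542.6]
ee_rot: [0.849, 0.472, 0.124, 0.204]
contact_force: [0.2, -0.0, -3.7]
grip_width: 19.1
grip_force: 50.0
```

```bash
python3 - <<'E'
from h import *
s=show()
E
```

```text
t 19.1 p [ 762.3 -560.4  542.6] az_x 58.4 z [ 0.403 -0.229 -0.886] x [0.524 0.852 0.018] j [-0.796  0.748  0.218  0.129  1.708 -0.192] F [ 0.2 -0.  -3.7] w 19.1 gf 50.0
```

Request:
{"method": "arm_command", "body": {
  "moves": "-2.5 5 -2 0; -5 9 -4 0"
}}

```text
time: 19.3
ee_pos: [743.6, -584.9, 562.3]
ee_rot: [0.845, 0.469, 0.131, 0.221]
contact_force: [0.1, -0.3, -3.3]
grip_width: 18.7
grip_force: 50.0
```

Request:
{"method": "arm_command", "body": {
  "moves": "-2.5 4.5 0 0; -2.5 4.5 0 0"
}}

```text
time: 19.5
ee_pos: [739.2, -609.2, 559.9]
ee_rot: [0.843, 0.465, 0.135, 0.233]
contact_force: [-0.3, 0.1, -4.9]
grip_width: 18.5
grip_force: 50.0
```

```bash
cat >> h.py <<'E'
AZ=np.radians(-31.7); SX=np.array([np.cos(AZ)*.866,np.sin(AZ)*.866,.5]); SY=np.array([-np.sin(AZ),np.cos(AZ),0]); SZ=np.array([-np.cos(AZ)*.5,-np.sin(AZ)*.5,.866]); SEAT=np.array([587.,-155.4,175.])
G=np.array([-2.7,0,-29.5])  # chisel origin in tool frame
def seatrel(s):
    r=R.from_quat(s["ee_rot"]); c=s["ee_pos"]+r.apply(G)-SEAT; S=np.array([SX,SY,SZ]); print("chisel in seat",(S@c).round(1),"chisel x",(S@r.apply([1,0,0])).round(3),"toolz",(S@r.apply([0,0,1])).round(3)); return S@c
def goto(s,rel):  # tool shift cm to put the chisel at seat-frame rel
    r=R.from_quat(s["ee_rot"]); w=SEAT+np.array([SX,SY,SZ]).T@np.array(rel,float)-r.apply(G); return (r.inv().apply(w-s["ee_pos"])/10).round(2)
E
python3 - <<'E'
from h import *
s=show(); seatrel(s)
for rel in([-150,0,300],[0,0,150],[0,0,60]): print(rel,goto(s,rel))
E
```

```text
t 19.5 p [ 739.2 -609.2  559.9] az_x 57.97 z [ 0.444 -0.267 -0.855] x [0.53  0.848 0.011] j [-0.862  0.738  0.22   0.165  1.66  -0.241] F [-0.3  0.1 -4.9] w 18.5 gf 50.0
chisel in seat [ 510.4 -309.   178.8] chisel x [0.01  1.    0.006] toolz [ 0.022  0.006 -1.   ]
[-150, 0, 300] [ 30.29 -66.09 -13.34]
[0, 0, 150] [ 30.35 -51.41   1.97]
[0, 0, 60] [ 30.29 -51.61  10.97]
```

Request:
{"method": "arm_command", "body": {
  "moves": "4.2 -2 0 0; 8.4 -4 0 0; 12.6 -6 0 0; 16.8 -8 0 0; 21 -10 0.2 0; 24.7 -11.3 0.5 0; 24.7 -11.3 0.5 0"
}}

```text
time: 20.2
ee_pos: [794.2, -336.3, 498.7]
ee_rot: [0.841, 0.471, 0.138, 0.229]
contact_force: [0.3, 0.1, -3.7]
grip_width: 18.7
grip_force: 50.0
```

```bash
python3 - <<'E'
from h import *
s=show(); seatrel(s)
for n in ("top3","side3"):
    s0=dict(p=np.array([480.3,-104.5,399.]),q=np.array([-0.153,0.988,0.002,-0.002]))
    q=R.from_quat(s0["q"]).inv().apply((np.load(n+".npz")["W"]-s0["p"]).reshape(-1,3))
    k=(abs(q[:,0])<60)&(abs(q[:,1])<130)&(q[:,2]<-60)&(q[:,2]>-145)
    for y in range(-120,120,20):
        m=q[k&(q[:,1]>=y)&(q[:,1]<y+20)]
        if len(m): print(n,y,len(m),"x",m[:,0].min().round(),m[:,0].max().round(),"z",m[:,2].min().round(),m[:,2].max().round())
E
```

```text
t 20.2 p [ 794.2 -336.3  498.7] az_x 58.77 z [ 0.447 -0.255 -0.857] x [0.518 0.855 0.017] j [-0.533  0.492  0.824  0.008  1.285  0.017] F [ 0.3  0.1 -3.7] w 18.7 gf 50.0
chisel in seat [396.3 -48.3 174.1] chisel x [0.001 1.    0.019] toolz [ 0.017  0.019 -1.   ]
top3 -80 11 x 33.0 38.0 z -120.0 -99.0
top3 -60 30 x 33.0 38.0 z -120.0 -104.0
top3 -40 17 x 32.0 38.0 z -119.0 -97.0
top3 -20 12 x 27.0 33.0 z -112.0 -105.0
top3 0 59 x 11.0 33.0 z -144.0 -104.0
top3 20 98 x -36.0 36.0 z -139.0 -106.0
top3 40 163 x -37.0 38.0 z -138.0 -101.0
top3 60 211 x -37.0 24.0 z -141.0 -114.0
top3 80 297 x -37.0 38.0 z -140.0 -118.0
side3 40 5 x 7.0 11.0 z -65.0 -60.0
side3 60 1 x 35.0 35.0 z -98.0 -98.0
side3 80 32 x 15.0 39.0 z -108.0 -92.0
```

The depth data confirms the gripper body is about ±95 mm long along the closing line. At exactly 30° its upper end would hit the lamp, so I'm adding about 25° more tilt about the chisel's axis.

Request:
{"method": "arm_command", "body": {
  "moves": "-1 5 2 0; -2 10 4 0; -3 14 6 0"
}}

```text
time: 20.5
ee_pos: [892.6, -440.9, 517.4]
ee_rot: [0.84, 0.467, 0.141, 0.239]
contact_force: [43.8, -21.3, 103.3]
grip_width: 18.8
grip_force: 50.0
```

Request:
{"method": "arm_command", "body": {
  "moves": "-1 5 0 0; -2 10 0 0"
}}

```text
time: 20.7
ee_pos: [890.5, -467.6, 511.3]
ee_rot: [0.838, 0.465, 0.146, 0.246]
contact_force: [0.1, 0.0, -3.6]
grip_width: 18.7
grip_force: 50.0
```

Request:
{"method": "arm_command", "body": {
  "moves": "-1 5 0 0; -2 10 0 0"
}}

```text
time: 20.9
ee_pos: [888.7, -488.1, 536.1]
ee_rot: [0.83, 0.461, 0.16, 0.27]
contact_force: [-1.1, 0.6, -3.3]
grip_width: 18.9
grip_force: 50.0
```

Request:
{"method": "arm_command", "body": {
  "moves": "-1 5 0 0; -2 10 0 0"
}}

```text
time: 21.1
ee_pos: [886.6, -508.5, 546.3]
ee_rot: [0.825, 0.458, 0.169, 0.286]
contact_force: [0.3, -0.6, -3.2]
grip_width: 18.4
grip_force: 50.0
```

```bash
python3 - <<'E'
from h import *
s=show(); seatrel(s)
E
```

```text
t 21.1 p [ 886.6 -508.5  546.3] az_x 58.45 z [ 0.541 -0.316 -0.78 ] x [0.523 0.852 0.017] j [-0.655  0.787  0.218  0.079  1.464 -0.079] F [ 0.3 -0.6 -3.2] w 18.4 gf 50.0
chisel in seat [ 562.5 -146.1  130.4] chisel x [0.006 1.    0.016] toolz [ 0.152  0.015 -0.988]
```

Request:
{"method": "arm_command", "body": {
  "moves": "-1 4 0 0; -2 8 0 0"
}}

```text
time: 21.3
ee_pos: [883.4, -528.0, 556.3]
ee_rot: [0.819, 0.455, 0.178, 0.3]
contact_force: [0.3, 0.2, -4.2]
grip_width: 18.7
grip_force: 50.0
```

Request:
{"method": "arm_command", "body": {
  "moves": "-1 4 0 0; -2 8 0 0"
}}

```text
time: 21.5
ee_pos: [879.1, -545.8, 569.3]
ee_rot: [0.814, 0.452, 0.186, 0.315]
contact_force: [0.3, 0.2, -4.4]
grip_width: 18.4
grip_force: 50.0
```

Request:
{"method": "arm_command", "body": {
  "moves": "-1 4 0 0; -2 8 0 0"
}}

```text
time: 21.7
ee_pos: [873.7, -561.7, 584.6]
ee_rot: [0.808, 0.448, 0.194, 0.33]
contact_force: [-1.0, 0.3, -3.9]
grip_width: 18.4
grip_force: 50.0
```

Request:
{"method": "arm_command", "body": {
  "moves": "-1 4 0 0; -2 8 0 0"
}}

```text
time: 21.9
ee_pos: [867.6, -576.1, 601.5]
ee_rot: [0.802, 0.444, 0.202, 0.345]
contact_force: [-0.1, -0.1, -3.4]
grip_width: 18.5
grip_force: 50.0
```

```bash
python3 - <<'E'
from h import *
s=show(); seatrel(s)
E
```

```text
t 21.9 p [ 867.6 -576.1  601.5] az_x 58.41 z [ 0.63  -0.374 -0.681] x [0.524 0.852 0.017] j [-0.74   0.759  0.218  0.153  1.355 -0.15 ] F [-0.1 -0.1 -3.4] w 18.5 gf 50.0
chisel in seat [ 602.7 -213.6  167.6] chisel x [0.007 1.    0.016] toolz [ 0.294  0.013 -0.956]
```

Request:
{"method": "arm_command", "body": {
  "moves": "-2 4 0 0; -4 8 0 0"
}}

```text
time: 22.1
ee_pos: [851.1, -603.1, 618.4]
ee_rot: [0.796, 0.44, 0.208, 0.36]
contact_force: [-0.2, -0.5, -4.7]
grip_width: 18.8
grip_force: 50.0
```

Request:
{"method": "arm_command", "body": {
  "moves": "-2 4 0 0; -4 8 0 0"
}}

```text
time: 22.3
ee_pos: [834.1, -627.5, 635.9]
ee_rot: [0.79, 0.435, 0.215, 0.375]
contact_force: [-1.2, -0.2, -4.1]
grip_width: 18.5
grip_force: 50.0
```

Request:
{"method": "arm_command", "body": {
  "moves": "-2 4 0 0; -4 8 0 0"
}}

```text
time: 22.5
ee_pos: [817.3, -648.4, 654.4]
ee_rot: [0.784, 0.431, 0.221, 0.39]
contact_force: [0.5, -1.0, -3.7]
grip_width: 18.6
grip_force: 50.0
```

Request:
{"method": "arm_command", "body": {
  "moves": "-3 4 0 0; -5 7 0 0"
}}

```text
time: 22.7
ee_pos: [792.5, -677.5, 671.5]
ee_rot: [0.777, 0.426, 0.226, 0.405]
contact_force: [-0.4, -0.8, -3.9]
grip_width: 18.7
grip_force: 50.0
```

```bash
python3 - <<'E'
from h import *
s=show(); seatrel(s)
for rel in([-150,0,250],[-60,0,150],[0,0,60]): print(rel,goto(s,rel))
E
```

```text
t 22.7 p [ 792.5 -677.5  671.5] az_x 57.59 z [ 0.695 -0.437 -0.571] x [0.536 0.844 0.007] j [-0.901  0.716  0.218  0.29   1.284 -0.276] F [-0.4 -0.8 -3.9] w 18.7 gf 50.0
chisel in seat [ 624.7 -338.7  232. ] chisel x [ 0.014  1.    -0.001] toolz [ 0.426 -0.006 -0.905]
[-150, 0, 250] [ 32.78 -69.75 -34.82]
[-60, 0, 150] [ 32.91 -65.86 -21.94]
[0, 0, 60] [ 33.   -64.26 -11.24]
```

Request:
{"method": "arm_command", "body": {
  "moves": "0.8 -1.8 -0.9 0; 2.4 -5.2 -2.6 -0.4; 4.2 -9 -4.5 -0.8; 6 -12.8 -6.5 -0.8; 8 -17 -8.5 -0.8; 10 -21.2 -10.5 -0.8; 12 -25.5 -12.7 -0.8; 14 -29.8 -15 -0.8; 16 -34 -17 -0.8; 17.5 -37 -18.5 -0.8"
}}

```text
time: 23.7
ee_pos: [579.7, -329.2, 473.4]
ee_rot: [0.774, 0.432, 0.224, 0.404]
contact_force: [-0.2, 0.3, -4.9]
grip_width: 18.6
grip_force: 50.0
```

```bash
python3 - <<'E'
from h import *
s=show(); seatrel(s)
for rel in([-150,0,250],[-60,0,150],[0,0,60]): print(rel,goto(s,rel))
E
```

```text
t 23.7 p [ 579.7 -329.2  473.4] az_x 58.23 z [ 0.696 -0.433 -0.573] x [ 0.527  0.85  -0.003] j [-0.772  0.044  1.755  0.437  0.428 -0.53 ] F [-0.2  0.3 -4.9] w 18.6 gf 50.0
chisel in seat [ 210.4 -154.3  242.6] chisel x [-0.     1.    -0.003] toolz [ 0.424 -0.002 -0.906]
[-150, 0, 250] [ 15.44 -32.31 -15.97]
[-60, 0, 150] [ 15.46 -28.39  -3.1 ]
[0, 0, 60] [ 15.49 -26.77   7.59]
```

```bash
cat > fk.py <<'E'
from h import *
from scipy.optimize import least_squares
D=[((278.8,-558.6,198.3),(-1.287,.528,1.434,0,1.181,-.179),(0,0,-1)),((431.5,236.9,2.1),(.275,.695,1.909,0,.537,-1.605),(0,0,-1)),((431.8,235.1,407.1),(.271,.148,1.437,0,1.55,-1.609),(0,0,-1)),((312.9,-63.2,692.6),(-.554,-.124,.998,0,2.272,-.003),(0,0,-1)),
((467.7,-143.2,609.7),(-.528,.07,1.03,.003,1.938,.026),(.091,-.05,-.995)),((804,-489.9,486.8),(-.691,.799,.218,.073,1.759,-.11),(.321,-.172,-.932)),((794.2,-336.3,498.7),(-.533,.492,.824,.008,1.285,.017),(.447,-.255,-.857)),((792.5,-677.5,671.5),(-.901,.716,.218,.29,1.284,-.276),(.695,-.437,-.571)),((579.7,-329.2,473.4),(-.772,.044,1.755,.437,.428,-.53),(.696,-.433,-.573)),((739.2,-609.2,559.9),(-.862,.738,.22,.165,1.66,-.241),(.444,-.267,-.855)),((867.6,-576.1,601.5),(-.74,.759,.218,.153,1.355,-.15),(.63,-.374,-.681))]
def Fk(x,j,s4=1):
    a,L1,L2,h,lat,L3,e=x
    Ry=lambda t:R.from_euler('y',t); Rz=lambda t:R.from_euler('z',t)
    A=Rz(j[0]); p=A.apply([a,lat,h]); A=A*Ry(j[1]); p=p+A.apply([0,0,L1]); A=A*Ry(j[2]); p=p+A.apply([e,0,L2]); A=A*Rz(s4*j[3])*Ry(j[4]); return p+A.apply([0,0,L3]),A*Rz(j[5])
if __name__=="__main__":
  for s4 in(1,-1):
    f=lambda x:np.concatenate([np.r_[Fk(x,j,s4)[0]-p,200*(Fk(x,j,s4)[1].apply([0,0,1])-z)] for p,j,z in D])
    r=least_squares(f,[0,400,380,200,110,250,0]); print(s4,r.x.round(1),np.abs(r.fun).max().round(1))
E
python3 fk.py
```

```text
1 [  0.  588.1 391.8 273.8 110.9 328.6 114.1] 1.3
-1 [  2.8 603.4 398.7 225.9 157.6 278.9 125. ] 102.1
```

```bash
cat > ik.py <<'E'
from fk import *
X=[0,588.1,391.8,273.8,110.9,328.6,114.1]
lo=[-3.08,-.75,.22,-1.43,0,-2.85]; hi=[3.08,2.2,2.44,4.57,2.65,2.85]
def ik(rel,phi,j0):
    tz=np.cos(phi)*-SZ+np.sin(phi)*SX; ty=np.cross(tz,SY); Rt=R.from_matrix(np.c_[SY,ty,tz])
    P=SEAT+np.array([SX,SY,SZ]).T@np.array(rel,float)-Rt.apply(G)
    C0=Fk(X,np.array([-.772,.044,1.755,.437,.428,-.53]))[1]
    f=lambda j:np.r_[Fk(X,j)[0]-P,300*(Fk(X,j)[1].as_matrix()-Rt.as_matrix()@K).ravel()]
    return min((least_squares(f,np.clip(g,np.array(lo)+.01,np.array(hi)-.01),bounds=(lo,hi)) for g in j0),key=lambda r:r.cost)
s=bot.get_state(); K=R.from_quat(s["ee_rot"]).as_matrix().T@Fk(X,s["joint_pos"])[1].as_matrix(); K=np.round(K)
if __name__=="__main__":
    print(K)
    gs=[s["joint_pos"],[-.6,.1,2.2,1.5,.5,-1.5],[-.6,.1,2.2,3,.5,-3],[-.6,.1,2.2,3,.5,2],[-.6,.1,2.2,-1,.5,1]]
    for rel in([-150,0,250],[-60,0,150],[0,0,60],[0,0,0],[0,0,-20]):
        for ph in(0,10,20,25): r=ik(rel,np.radians(ph),gs); print(rel,ph,r.cost.round(2),r.x.round(2))
E
python3 ik.py
```

```text
[[ 0.  1. -0.]
 [-1.  0. -0.]
 [ 0.  0.  1.]]
[-150, 0, 250] 0 0.0 [-0.22 -0.12  2.17 -0.29  0.61  0.53]
[-150, 0, 250] 10 0.0 [-0.14 -0.12  2.28 -0.69  0.41  0.97]
[-150, 0, 250] 20 22.25 [-0.06 -0.08  2.37 -1.43  0.38  1.76]
[-150, 0, 250] 25 2.27 [-0.   -0.01  2.44  4.37  0.47  2.3 ]
[-60, 0, 150] 0 0.0 [-0.34  0.14  2.05 -0.25  0.44  0.41]
[-60, 0, 150] 10 0.0 [-0.31  0.15  2.17 -0.86  0.2   1.04]
[-60, 0, 150] 20 0.0 [-0.28  0.21  2.29  3.94  0.3   2.55]
[-60, 0, 150] 25 0.0 [-0.26  0.26  2.35  3.69  0.47  2.81]
[0, 0, 60] 0 0.0 [-0.39  0.35  1.93 -0.24  0.36  0.36]
[0, 0, 60] 10 0.0 [-0.37  0.36  2.05 -1.23  0.12  1.36]
[0, 0, 60] 20 0.0 [-0.35  0.42  2.16  3.63  0.34  2.81]
[0, 0, 60] 25 57.22 [-0.32  0.45  2.19  3.61  0.48  2.85]
[0, 0, 0] 0 0.0 [-0.4   0.47  1.91 -0.31  0.25  0.44]
[0, 0, 0] 10 0.0 [-0.38  0.5   2.03  4.09  0.13  2.33]
[0, 0, 0] 20 60.5 [-0.34  0.55  2.11  3.6   0.41  2.85]
[0, 0, 0] 25 318.46 [-0.31  0.58  2.13  3.63  0.54  2.85]
[0, 0, -20] 0 0.0 [-0.4   0.51  1.9  -0.35  0.22  0.48]
[0, 0, -20] 10 0.0 [-0.39  0.54  2.02  3.9   0.15  2.52]
[0, 0, -20] 20 113.79 [-0.34  0.6   2.09  3.6   0.43  2.85]
[0, 0, -20] 25 433.73 [-0.3   0.62  2.11  3.63  0.55  2.85]
```

```bash
cat > q.py <<'E'
import ik
from ik import *
ik.hi[5]=3.6
g=[[-.35,.5,2.1,3.7,.45,2.9]]
for yy in(0,10,-10):
  for rel in([0,yy,100],[0,yy,60],[0,yy,0],[0,yy,-20]):
    for ph in(18,20,22,25): r=ik.ik(rel,np.radians(ph),g); print(rel,ph,r.cost.round(2),r.x.round(2))
E
python3 q.py
```

```text
Traceback (most recent call last):
  File "q.py", line 3, in <module>
    ik.hi[5]=3.6
    ^^^^^
AttributeError: 'function' object has no attribute 'hi'
```

```bash
sed -i 's/^from ik import \*/import numpy as np/' q.py; python3 q.py
```

```text
[0, 0, 100] 18 0.0 [-0.34  0.3   2.14  4.02  0.2   2.41]
[0, 0, 100] 20 0.0 [-0.34  0.31  2.16  3.84  0.26  2.6 ]
[0, 0, 100] 22 0.0 [-0.34  0.33  2.19  3.71  0.32  2.73]
[0, 0, 100] 25 0.0 [-0.33  0.36  2.22  3.6   0.42  2.85]
[0, 0, 60] 18 0.0 [-0.36  0.4   2.14  3.72  0.27  2.71]
[0, 0, 60] 20 0.0 [-0.35  0.42  2.16  3.63  0.34  2.81]
[0, 0, 60] 22 0.0 [-0.35  0.43  2.18  3.56  0.4   2.88]
[0, 0, 60] 25 0.0 [-0.34  0.46  2.21  3.5   0.51  2.95]
[0, 0, 0] 18 0.0 [-0.37  0.55  2.12  3.52  0.38  2.91]
[0, 0, 0] 20 0.0 [-0.37  0.57  2.14  3.48  0.45  2.96]
[0, 0, 0] 22 0.0 [-0.36  0.58  2.15  3.45  0.52  2.99]
[0, 0, 0] 25 0.0 [-0.36  0.62  2.18  3.41  0.63  3.03]
[0, 0, -20] 18 0.0 [-0.38  0.6   2.1   3.48  0.41  2.95]
[0, 0, -20] 20 0.0 [-0.37  0.61  2.12  3.45  0.48  2.99]
[0, 0, -20] 22 0.0 [-0.37  0.63  2.14  3.42  0.55  3.01]
[0, 0, -20] 25 0.0 [-0.36  0.66  2.17  3.4   0.66  3.05]
[0, 10, 100] 18 0.0 [-0.32  0.31  2.13  4.12  0.21  2.33]
[0, 10, 100] 20 0.0 [-0.31  0.32  2.15  3.92  0.26  2.53]
[0, 10, 100] 22 0.0 [-0.31  0.33  2.17  3.79  0.32  2.67]
[0, 10, 100] 25 0.0 [-0.3 
[... 947 characters left out ...]
.89]
[0, -10, 60] 18 0.0 [-0.38  0.4   2.15  3.64  0.27  2.78]
[0, -10, 60] 20 0.0 [-0.38  0.41  2.17  3.55  0.34  2.86]
[0, -10, 60] 22 0.0 [-0.38  0.43  2.19  3.5   0.41  2.92]
[0, -10, 60] 25 0.0 [-0.37  0.46  2.22  3.45  0.52  2.98]
[0, -10, 0] 18 0.0 [-0.4   0.55  2.13  3.46  0.38  2.95]
[0, -10, 0] 20 0.0 [-0.39  0.56  2.15  3.42  0.45  2.99]
[0, -10, 0] 22 0.0 [-0.39  0.58  2.17  3.4   0.52  3.02]
[0, -10, 0] 25 0.0 [-0.39  0.62  2.19  3.37  0.63  3.05]
[0, -10, -20] 18 0.0 [-0.4   0.59  2.11  3.43  0.41  2.98]
[0, -10, -20] 20 0.0 [-0.4   0.61  2.13  3.4   0.48  3.01]
[0, -10, -20] 22 0.0 [-0.4   0.63  2.15  3.38  0.56  3.04]
[0, -10, -20] 25 0.0 [-0.39  0.66  2.18  3.36  0.67  3.06]
```

```bash
cat > path.py <<'E'
from ik import *
def tr(rels,phi,j):
    phi=np.radians(phi); tz=np.cos(phi)*-SZ+np.sin(phi)*SX; ty=np.cross(tz,SY); Rt=R.from_matrix(np.c_[SY,ty,tz]); S=np.array([SX,SY,SZ]).T
    prev=None
    for k,rel in enumerate(rels):
        pts=[np.array(rel)] if prev is None else [prev+(np.array(rel)-prev)*t for t in np.linspace(.05,1,20)]
        for q in pts:
            P=SEAT+S@q-Rt.apply(G)
            f=lambda x:np.r_[Fk(X,np.r_[x,0])[0]-P,300*(Fk(X,np.r_[x,0])[1].apply([0,0,1])-tz)]
            r=least_squares(f,np.clip(j,np.array(lo[:5])+1e-3,np.array(hi[:5])-1e-3),bounds=(lo[:5],hi[:5])); dj=np.abs(r.x-j).max(); j=r.x
            if dj>.35: print("  jump",q.round(),dj.round(2))
        prev=np.array(rel,float); print(rel,r.cost.round(1),j.round(2),"z",(SEAT+S@prev)[2].round())
if __name__=="__main__":
    s=bot.get_state(); j0=s["joint_pos"][:5]
    for rels in([[210,-154,243],[100,-250,200],[0,-250,150],[0,-150,120],[0,0,120]],[[210,-154,243],[50,-250,250],[-50,-250,200],[-50,-100,150],[-30,0,120]],[[210,-154,243],[50,-150,250],[-50,-150,200],[-50,0,150],[-30,0,120]]): tr(rels,25,j0); print()
E
python3 path.py
```

```text
[210, -154, 243] 0.0 [-0.77  0.04  1.75  0.44  0.43] z 490.0
[100, -250, 200] 0.0 [-1.11  0.04  2.04  1.22  0.48] z 398.0
[0, -250, 150] 0.0 [-1.24  0.16  2.31  1.83  0.57] z 305.0
[0, -150, 120] 0.0 [-0.86  0.25  2.34  2.54  0.45] z 279.0
[0, 0, 120] 0.0 [-0.32  0.3   2.22  3.68  0.37] z 279.0

[210, -154, 243] 0.0 [-0.77  0.04  1.75  0.44  0.43] z 490.0
[50, -250, 250] 0.0 [-1.26 -0.11  2.12  1.13  0.63] z 416.0
[-50, -250, 200] 0.0 [-1.48 -0.01  2.42  1.54  0.71] z 323.0
[-50, -100, 150] 0.5 [-0.7   0.2   2.44  2.87  0.46] z 280.0
[-30, 0, 120] 0.0 [-0.3   0.32  2.29  3.62  0.46] z 264.0

[210, -154, 243] 0.0 [-0.77  0.04  1.75  0.44  0.43] z 490.0
[50, -150, 250] 0.0 [-0.89 -0.13  2.14  0.95  0.34] z 416.0
[-50, -150, 200] 0.0 [-1.01 -0.03  2.44  1.99  0.41] z 323.0
[-50, 0, 150] 0.0 [-0.27  0.25  2.33  3.71  0.44] z 280.0
[-30, 0, 120] 0.0 [-0.3   0.32  2.29  3.62  0.46] z 264.0
```

```bash
python3 - <<'E'
from h import *
s=show(); print(goto(s,[150,-210,220]),goto(s,[100,-250,200]))
E
```

```text
t 23.7 p [ 579.7 -329.2  473.4] az_x 58.23 z [ 0.696 -0.433 -0.573] x [ 0.527  0.85  -0.003] j [-0.772  0.044  1.755  0.437  0.428 -0.53 ] F [-0.2  0.3 -4.9] w 18.6 gf 50.0
[-5.56 -6.44 -0.49] [ -9.56 -11.82  -0.79]
```

Request:
{"method": "arm_command", "body": {
  "moves": "-1 -1.2 0 8.5; -2 -2.4 0 17; -3 -3.6 -0.2 25.5; -4 -4.8 -0.3 34; -5 -6 -0.4 42.5; -6 -7.2 -0.5 51; -7 -8.4 -0.6 59.5; -8 -9.6 -0.7 68; -9 -10.8 -0.8 76.5; -9.6 -11.8 -0.8 85"
}}

```text
time: 24.7
ee_pos: [466.7, -376.0, 383.3]
ee_rot: [0.861, -0.208, 0.439, 0.148]
contact_force: [-0.3, -0.2, -4.8]
grip_width: 18.6
grip_force: 50.0
```

Request:
{"method": "arm_command", "body": {
  "moves": "0 0 0 8.5; 0 0 0 17; 0 0 0 25.5; 0 0 0 34; 0 0 0 42.5; 0 0 0 51; 0 0 0 59.5; 0 0 0 68; 0 0 0 76.5; 0 0 0 85"
}}

```text
time: 25.7
ee_pos: [467.4, -375.6, 383.7]
ee_rot: [-0.495, 0.735, -0.424, 0.187]
contact_force: [-0.1, 0.6, -3.8]
grip_width: 18.6
grip_force: 50.0
```

```bash
python3 - <<'E'
from h import *
s=show(); seatrel(s); print(goto(s,[50,-250,175]),goto(s,[0,-250,150]),goto(s,[0,-150,125]))
E
```

```text
t 25.7 p [ 467.4 -375.6  383.7] az_x -116.37 z [ 0.695 -0.437 -0.571] x [-0.439 -0.887  0.144] j [-1.11   0.046  2.033  1.218  0.474  1.451] F [-0.1  0.6 -3.8] w 18.6 gf 50.0
chisel in seat [ 103.5 -247.3  200.2] chisel x [ 0.152 -0.985  0.079] toolz [ 0.426 -0.007 -0.905]
[-0.75  5.87  0.01] [-1.7  11.38  0.14] [-11.75  10.71   2.33]
```

Request:
{"method": "arm_command", "body": {
  "moves": "-0.5 3.8 0 0; -1.1 7.6 0.1 0; -1.7 11.4 0.1 0; -4.2 11.2 0.7 0; -6.7 11.1 1.3 0; -9.2 10.9 1.8 0; -11.7 10.7 2.3 0; -11.7 10.7 2.3 0"
}}

```text
time: 26.5
ee_pos: [473.8, -262.3, 264.8]
ee_rot: [-0.5, 0.734, -0.421, 0.187]
contact_force: [-0.4, 0.6, -4.4]
grip_width: 18.8
grip_force: 50.0
```

```bash
python3 - <<'E'
from h import *
s=show(); seatrel(s); print(goto(s,[0,0,130]))
E
```

```text
t 26.5 p [ 473.8 -262.3  264.8] az_x -115.82 z [ 0.695 -0.431 -0.576] x [-0.431 -0.89   0.146] j [-0.875  0.235  2.342  2.505  0.447  0.22 ] F [-0.4  0.6 -4.4] w 18.8 gf 50.0
chisel in seat [  -2.7 -147.7  124.3] chisel x [ 0.161 -0.984  0.076] toolz [ 0.42  -0.001 -0.907]
[-14.45  -3.1   -0.42]
```

Request:
{"method": "arm_command", "body": {
  "moves": "-2.4 -0.5 0 8.5; -4.8 -1 -0.1 17; -7.2 -1.5 -0.2 25.5; -9.6 -2 -0.3 34; -12 -2.6 -0.4 42.5; -14.4 -3.1 -0.4 51; -14.4 -3.1 -0.4 59.5; -14.4 -3.1 -0.4 68; -14.4 -3.1 -0.4 76.5; -14.4 -3.1 -0.4 85"
}}

```text
time: 27.5
ee_pos: [551.3, -139.5, 272.5]
ee_rot: [0.132, 0.877, -0.182, 0.424]
contact_force: [-0.4, 0.6, -4.5]
grip_width: 19.1
grip_force: 50.0
```

Request:
{"method": "arm_command", "body": {
  "moves": "0 0 0 8.5; 0 0 0 17; 0 0 0 25.5; 0 0 0 34; 0 0 0 42.5; 0 0 0 51; 0 0 0 59.5; 0 0 0 68; 0 0 0 76.5; 0 0 0 85"
}}

```text
time: 28.5
ee_pos: [551.2, -139.8, 272.4]
ee_rot: [0.69, 0.557, 0.152, 0.436]
contact_force: [0.5, 0.2, -4.6]
grip_width: 18.7
grip_force: 50.0
```

```bash
python3 - <<'E'
from h import *
s=show(); seatrel(s); print(goto(s,[0,0,130]))
E
sed -i '/__main__/,$d' path.py; cat > p2.py <<'E'
from path import *
s=bot.get_state(); j0=s["joint_pos"][:5]
tr([[0,0,125],[-80,0,140],[-120,0,160],[-160,0,160]],25,j0)
tr([[0,-100,125],[-80,-100,140],[-120,-100,160]],25,j0)
E
python3 p2.py
```

```text
t 28.5 p [ 551.2 -139.8  272.4] az_x 69.75 z [ 0.696 -0.432 -0.574] x [ 0.333  0.902 -0.276] j [-0.344  0.267  2.221  3.681  0.341  2.407] F [ 0.5  0.2 -4.6] w 18.7 gf 50.0
chisel in seat [  3.6  -8.1 130.8] chisel x [-0.303  0.942 -0.143] toolz [ 0.423 -0.002 -0.906]
[ 0.88 -0.07 -0.08]
[0, 0, 125] 0.0 [-0.32  0.29  2.22  3.7   0.36] z 283.0
[-80, 0, 140] 0.0 [-0.25  0.32  2.4   3.62  0.57] z 256.0
[-120, 0, 160] 44.8 [-0.15  0.29  2.44  3.79  0.58] z 254.0
[-160, 0, 160] 406.1 [-0.02  0.31  2.44  4.01  0.62] z 234.0
  jump [   0 -100  125] 0.8
[0, -100, 125] 0.0 [-0.67  0.24  2.31  2.88  0.38] z 283.0
[-80, -100, 140] 230.6 [-0.66  0.21  2.44  2.98  0.42] z 256.0
[-120, -100, 160] 958.4 [-0.6   0.1   2.44  3.14  0.26] z 254.0
```

Request:
{"method": "arm_command", "body": {
  "moves": "0.9 0 0 6.5; 0.9 0 0 13; 0.9 0 0 19; 0.9 0 0 19"
}}

```text
time: 28.9
ee_pos: [554.2, -131.7, 270.0]
ee_rot: [0.771, 0.438, 0.221, 0.406]
contact_force: [-0.1, 0.1, -3.7]
grip_width: 18.8
grip_force: 50.0
```

```bash
python3 - <<'E'
from h import *
s=show(); seatrel(s); print(goto(s,[-70,0,140]),goto(s,[-85,0,145]),goto(s,[-160,0,160]))
E
```

```text
t 28.9 p [ 554.2 -131.7  270. ] az_x 58.76 z [ 0.696 -0.432 -0.573] x [ 0.519  0.855 -0.015] j [-0.316  0.277  2.218  3.734  0.357  2.7  ] F [-0.1  0.1 -3.7] w 18.8 gf 50.0
chisel in seat [1.000e-01 3.000e-01 1.292e+02] chisel x [-0.015  1.    -0.009] toolz [ 0.423 -0.002 -0.906]
[ 0.06 -5.89 -3.95] [ 0.08 -7.04 -5.03] [  0.17 -13.2   -9.57]
```

Request:
{"method": "arm_command", "body": {
  "moves": "0 -2.5 -1.8 1; 0 -5 -3.6 1; 0 -6.3 -4.5 1; 0 -7 -5 1; 0 -7.8 -5.5 1; 0 -8.6 -6 1; 0 -9.4 -6.6 1"
}}

```text
time: 29.6
ee_pos: [464.9, -71.6, 239.3]
ee_rot: [0.776, 0.432, 0.217, 0.405]
contact_force: [-0.3, -0.7, -4.1]
grip_width: 18.6
grip_force: 50.0
```

Request:
{"method": "arm_command", "body": {
  "moves": "0 -2 -1.4 0; 0 -4 -2.8 0; 0 -5 -3.5 0"
}}

```text
time: 29.9
ee_pos: [452.9, -27.7, 218.2]
ee_rot: [0.782, 0.426, 0.214, 0.402]
contact_force: [0.3, 0.3, -4.6]
grip_width: 19.0
grip_force: 50.0
```

```bash
python3 - <<'E'
from h import *
s=show(); seatrel(s)
E
```

```text
t 29.9 p [452.9 -27.7 218.2] az_x 56.96 z [ 0.677 -0.446 -0.585] x [ 0.545  0.838 -0.009] j [0.035 0.388 2.441 3.949 0.707 2.854] F [ 0.3  0.3 -4.6] w 19.0 gf 50.0
chisel in seat [-147.4   36.2  155. ] chisel x [ 0.016  1.    -0.019] toolz [ 0.409 -0.024 -0.912]
```

Request:
{"method": "arm_command", "body": {
  "moves": "0 0.5 0 -8; 0 1 0 -16; 0 1 0 -24; 0 1 0 -32; 0 1 0 -40; 0 1 0 -48; 0 1 0 -48"
}}

```text
time: 30.6
ee_pos: [458.0, -31.6, 226.9]
ee_rot: [0.541, 0.707, 0.032, 0.455]
contact_force: [0.3, 0.1, -3.3]
grip_width: 18.8
grip_force: 50.0
```

```bash
python3 - <<'E'
from h import *
from ik import Fk,X
s=show(); seatrel(s); r=R.from_quat(s["ee_rot"])
w=s["ee_pos"]-328.6*r.apply([0,0,1]); j=s["joint_pos"]; sh=R.from_euler('z',j[0]).apply([0,110.9,273.8]); u=(sh-w)/np.linalg.norm(sh-w); print("u",u,"tool",r.inv().apply(u).round(2), np.linalg.norm(sh-w))
E
```

```text
t 30.6 p [458.  -31.6 226.9] az_x 90.14 z [ 0.677 -0.447 -0.585] x [-0.002  0.794 -0.608] j [0.018 0.354 2.422 3.976 0.668 1.961] F [ 0.3  0.1 -3.3] w 18.8 gf 50.0
chisel in seat [-135.7   36.4  160. ] chisel x [-0.667  0.674 -0.317] toolz [ 0.41  -0.024 -0.912]
u [-0.8530478  -0.01509708 -0.52161434] tool [ 0.31 -0.91 -0.27] 278.3463618355417
```

Request:
{"method": "arm_command", "body": {
  "moves": "0.5 -1.5 -0.4 0; 1 -3 -0.9 0; 1.8 -5.4 -1.6 0"
}}

```text
time: 30.9
ee_pos: [435.5, -15.7, 213.8]
ee_rot: [0.55, 0.705, 0.021, 0.447]
contact_force: [-0.3, -0.4, -4.4]
grip_width: 18.6
grip_force: 50.0
```

Request:
{"method": "arm_command", "body": {
  "moves": "1.2 -3.6 -1.1 0; 2.4 -7.2 -2.2 0"
}}

```text
time: 31.1
ee_pos: [407.1, 13.4, 200.3]
ee_rot: [0.557, 0.704, 0.007, 0.44]
contact_force: [0.1, 0.4, -4.2]
grip_width: 18.8
grip_force: 50.0
```

Request:
{"method": "arm_command", "body": {
  "moves": "1.2 -3.6 -1.1 0; 2.4 -7.2 -2.2 0"
}}

```text
time: 31.3
ee_pos: [368.4, 46.9, 183.4]
ee_rot: [0.564, 0.702, -0.006, 0.436]
contact_force: [0.6, 1.1, -4.0]
grip_width: 18.9
grip_force: 50.0
```

```bash
cat > u.py <<'E'
from h import *
s=show(); seatrel(s); r=R.from_quat(s["ee_rot"])
w=s["ee_pos"]-328.6*r.apply([0,0,1]); j=s["joint_pos"]; sh=R.from_euler('z',j[0]).apply([0,110.9,273.8]); u=(sh-w)/np.linalg.norm(sh-w); print("u",u,"tool",r.inv().apply(u).round(2), np.linalg.norm(sh-w))
E
python3 u.py
```

```text
t 31.3 p [368.4  46.9 183.4] az_x 88.87 z [ 0.605 -0.5   -0.62 ] x [ 0.015  0.786 -0.618] j [0.472 0.485 2.44  4.48  0.833 1.964] F [ 0.6  1.1 -4. ] w 18.9 gf 50.0
chisel in seat [-257.9   58.6  181.6] chisel x [-0.655  0.677 -0.336] toolz [ 0.363 -0.107 -0.926]
u [-0.80962353 -0.41337754 -0.41668782] tool [-0.08 -1.   -0.02] 271.8299868994454
```

```bash
cat > path2.py <<'E'
from ik import *
def trz(rels,tz,j,yaw=None):
    S=np.array([SX,SY,SZ]).T; prev=None
    for rel in rels:
        pts=[np.array(rel,float)] if prev is None else [prev+(np.array(rel)-prev)*t for t in np.linspace(.05,1,20)]
        for q in pts:
            P=SEAT+S@q+29.5*tz
            f=lambda x:np.r_[Fk(X,np.r_[x,0])[0]-P,300*(Fk(X,np.r_[x,0])[1].apply([0,0,1])-tz)]
            r=least_squares(f,np.clip(j,np.array(lo[:5])+1e-3,np.array(hi[:5])-1e-3),bounds=(lo[:5],hi[:5])); dj=np.abs(r.x-j).max(); j=r.x
            if dj>.35: print("  jump",q.round(),dj.round(2))
        prev=np.array(rel,float)
        # j6 for tool x projected along SY
        A=Fk(X,np.r_[j,0])[1].as_matrix()@np.round(K).T; b=SY-tz*(SY@tz); print(rel,r.cost.round(1),j.round(2),"j6 for aligned",np.arctan2(b@A[:,1],b@A[:,0]).round(2))
E
cat > p3.py <<'E'
from path2 import *
s=show(); tz=R.from_quat(s["ee_rot"]).apply([0,0,1]); seatrel(s)
trz([[-258,58,181],[-130,-50,170],[-60,-150,170],[-50,-250,200]],tz,s["joint_pos"][:5])
print([goto(s,r) for r in([-130,-50,170],[-60,-150,170],[-50,-250,200])])
E
python3 p3.py
```

```text
t 31.3 p [368.4  46.9 183.4] az_x 88.87 z [ 0.605 -0.5   -0.62 ] x [ 0.015  0.786 -0.618] j [0.472 0.485 2.44  4.48  0.833 1.964] F [ 0.6  1.1 -4. ] w 18.9 gf 50.0
chisel in seat [-257.9   58.6  181.6] chisel x [-0.655  0.677 -0.336] toolz [ 0.363 -0.107 -0.926]
[-258, 58, 181] 0.5 [0.46 0.48 2.44 4.48 0.83] j6 for aligned 2.78
[-130, -50, 170] 65.6 [-0.24  0.19  2.44  4.02  0.47] j6 for aligned 2.54
[-60, -150, 170] 0.0 [-0.81  0.08  2.42  2.78  0.28] j6 for aligned -2.95
[-50, -250, 200] 0.0 [-1.31 -0.05  2.38  1.55  0.47] j6 for aligned -2.05
[array([-15.34,   0.36,   6.88]), array([-26.69,  -2.29,  10.5 ]), array([-35.12,  -8.39,   9.16])]
```

```bash
cat > p4.py <<'E'
from path2 import *
s=bot.get_state(); tz=R.from_quat(s["ee_rot"]).apply([0,0,1])
L=[[-80,-20,160],[-40,-150,175],[-60,-260,200]]
trz([[-258,58,181]]+L,tz,s["joint_pos"][:5]); print([goto(s,r) for r in L])
E
python3 p4.py
```

```text
[-258, 58, 181] 0.5 [0.46 0.48 2.44 4.48 0.83] j6 for aligned 2.78
[-80, -20, 160] 0.0 [-0.21  0.22  2.33  4.14  0.44] j6 for aligned 2.42
[-40, -150, 175] 0.0 [-0.8   0.05  2.36  2.7   0.19] j6 for aligned -2.86
[-60, -260, 200] 0.0 [-1.39 -0.04  2.4   1.55  0.53] j6 for aligned -2.1
[array([-16.25,   5.68,   9.3 ]), array([-28.17,  -0.88,  10.76]), array([-35.14,  -9.78,   8.91])]
```

Request:
{"method": "arm_command", "body": {
  "moves": "-3.2 1.1 1.9 -8; -6.5 2.3 3.7 -16; -9.8 3.4 5.6 -24; -13 4.6 7.5 -32; -16.3 5.7 9.3 -40; -18.7 4.4 9.6 -48; -21.1 3.1 9.9 -56; -23.5 1.8 10.2 -60; -25.8 0.5 10.5 -60; -28.2 -0.9 10.8 -60"
}}

```text
time: 32.3
ee_pos: [435.8, -208.9, 284.1]
ee_rot: [0.136, 0.887, -0.222, 0.38]
contact_force: [0.4, 0.6, -4.0]
grip_width: 18.8
grip_force: 50.0
```

```bash
python3 - <<'E'
from h import *
s=show(); seatrel(s); print(goto(s,[-60,-260,200]))
E
```

```text
t 32.3 p [ 435.8 -208.9  284.1] az_x 173.82 z [ 0.614 -0.498 -0.612] x [-0.674  0.073 -0.735] j [-0.676  0.084  2.368  3.159  0.222  1.18 ] F [ 0.4  0.6 -4. ] w 18.8 gf 50.0
chisel in seat [ -41.1 -121.3  172.8] chisel x [-0.897 -0.292 -0.331] toolz [ 0.373 -0.101 -0.922]
[  4.85 -13.29  -1.82]
```

Request:
{"method": "arm_command", "body": {
  "moves": "0.8 -2.2 -0.3 0; 1.6 -4.4 -0.6 0; 2.4 -6.6 -0.9 0; 3.2 -8.9 -1.2 0; 4 -11.1 -1.5 0; 4.85 -13.3 -1.8 0; 4.85 -13.3 -1.8 0"
}}

```text
time: 33.0
ee_pos: [345.5, -307.9, 300.5]
ee_rot: [0.133, 0.886, -0.224, 0.384]
contact_force: [1.5, -1.8, -3.2]
grip_width: 18.9
grip_force: 50.0
```

```bash
python3 u.py
```

```text
t 33.0 p [ 345.5 -307.9  300.5] az_x 174.65 z [ 0.621 -0.499 -0.605] x [-0.67   0.063 -0.74 ] j [-1.377 -0.032  2.413  1.619  0.54   2.235] F [ 1.5 -1.8 -3.2] w 18.9 gf 50.0
chisel in seat [ -54.6 -252.9  199.4] chisel x [-0.892 -0.299 -0.339] toolz [ 0.382 -0.098 -0.919]
u [-0.11610288  0.58739826 -0.80092659] tool [0.71 0.7  0.12] 281.4921040403608
```

Request:
{"method": "arm_command", "body": {
  "moves": "1 1 0.2 0; 2 2 0.3 0; 4 4 0.7 0"
}}

```text
time: 33.3
ee_pos: [356.3, -291.0, 278.8]
ee_rot: [0.137, 0.891, -0.22, 0.372]
contact_force: [0.4, -1.5, -2.8]
grip_width: 18.5
grip_force: 50.0
```

Request:
{"method": "arm_command", "body": {
  "moves": "2.8 2.8 0.5 0; 5.6 5.6 1 0"
}}

```text
time: 33.5
ee_pos: [380.5, -265.9, 256.1]
ee_rot: [0.137, 0.899, -0.213, 0.358]
contact_force: [1.0, -1.1, -3.0]
grip_width: 18.8
grip_force: 50.0
```

Request:
{"method": "arm_command", "body": {
  "moves": "2.8 2.8 0.5 0; 5.6 5.6 1 0"
}}

```text
time: 33.7
ee_pos: [399.9, -242.6, 236.2]
ee_rot: [0.139, 0.903, -0.209, 0.348]
contact_force: [0.4, -0.3, -3.2]
grip_width: 19.0
grip_force: 50.0
```

```bash
python3 u.py
```

```text
t 33.7 p [ 399.9 -242.6  236.2] az_x 171.64 z [ 0.571 -0.475 -0.67 ] x [-0.718  0.106 -0.688] j [-0.893  0.178  2.442  2.683  0.338  1.485] F [ 0.4 -0.3 -3.2] w 19.0 gf 50.0
chisel in seat [ -74.  -168.6  138.3] chisel x [-0.921 -0.288 -0.262] toolz [ 0.302 -0.104 -0.948]
u [-0.46433806  0.57580743 -0.67293088] tool [ 0.86  0.51 -0.09] 271.16208120988824
```

```bash
cat > p5.py <<'E'
from path2 import *
s=bot.get_state(); tz=R.from_quat(s["ee_rot"]).apply([0,0,1])
L=[[-30,-80,120],[-10,8,110],[0,8,60],[0,8,20],[0,0,0],[0,0,-20]]
trz([[-74,-168,138]]+L,tz,s["joint_pos"][:5]); print([goto(s,r) for r in L[:2]])
# lamp clearance in tool frame: lamp corners (seat frame) vs body box y<95, z from -62 upward, for chisel at rel z
S=np.array([SX,SY,SZ]); t=S@tz; ph=np.arctan2(t[0],-t[2]); print("phi",np.degrees(ph))
for z in(60,40,30,20,15,0,-20):
    print(z,[(round(x*np.cos(ph)+(c-z)*np.sin(ph)),round((c-z)*np.cos(ph)-x*np.sin(ph))) for x,c in((72.1,88.9),(84.1,109.7),(103.3,70.9))])
E
python3 p5.py
```

```text
[-74, -168, 138] 0.0 [-0.88  0.17  2.43  2.69  0.32] j6 for aligned -2.93
[-30, -80, 120] 0.0 [-0.49  0.24  2.26  3.83  0.23] j6 for aligned 2.5
[-10, 8, 110] 0.0 [-0.23  0.3   2.11  4.54  0.34] j6 for aligned 1.97
[0, 8, 60] 0.0 [-0.26  0.42  2.09  4.27  0.35] j6 for aligned 2.25
[0, 8, 20] 0.0 [-0.28  0.51  2.08  4.07  0.39] j6 for aligned 2.45
[0, 0, 0] 0.0 [-0.3   0.56  2.08  3.94  0.41] j6 for aligned 2.56
[0, 0, -20] 0.0 [-0.31  0.6   2.07  3.88  0.43] j6 for aligned 2.62
[array([-6.12,  7.7 ,  2.15]), array([-10.23,  15.77,   2.78])]
phi 17.677685085509054
60 [(77, 6), (95, 22), (102, -21)]
40 [(84, 25), (101, 41), (108, -2)]
30 [(87, 34), (104, 50), (111, 8)]
20 [(90, 44), (107, 60), (114, 17)]
15 [(91, 49), (109, 65), (115, 22)]
0 [(96, 63), (113, 79), (120, 36)]
-20 [(102, 82), (120, 98), (126, 55)]
```

```bash
cat > al.py <<'E'
from h import *
def yawto(s):  # turn about tool z (deg) so that chisel x has no seat-x part, towards +SY
    r=R.from_quat(s["ee_rot"]); tz=r.apply([0,0,1]); b=np.cross(SX,tz); b*=np.sign(b@SY); v=r.inv().apply(b); return np.degrees(np.arctan2(v[1],v[0])).round(1)
if __name__=="__main__":
    import sys
    s=show(); c=seatrel(s); print("yaw",yawto(s))
    for a in sys.argv[1:]:
        q=eval(a); print(q,goto(s,q))
E
python3 al.py [-30,-80,120] [-8,-10,100] [0,0,50]
cat > p6.py <<'E'
from path2 import *
s=bot.get_state(); tz=R.from_quat(s["ee_rot"]).apply([0,0,1])
trz([[-74,-168,138],[-30,-80,120],[-8,-10,100],[0,0,50],[0,0,20]],tz,s["joint_pos"][:5])
E
python3 p6.py
```

```text
t 33.7 p [ 399.9 -242.6  236.2] az_x 171.64 z [ 0.571 -0.475 -0.67 ] x [-0.718  0.106 -0.688] j [-0.893  0.178  2.442  2.683  0.338  1.485] F [ 0.4 -0.3 -3.2] w 19.0 gf 50.0
chisel in seat [ -74.  -168.6  138.3] chisel x [-0.921 -0.288 -0.262] toolz [ 0.302 -0.104 -0.948]
yaw 104.9
[-30, -80, 120] [-6.12  7.7   2.15]
[-8, -10, 100] [-9.63 14.19  3.98]
[0, 0, 50] [-9.35 15.85  8.85]
[-74, -168, 138] 0.0 [-0.88  0.17  2.43  2.69  0.32] j6 for aligned -2.93
[-30, -80, 120] 0.0 [-0.49  0.24  2.26  3.83  0.23] j6 for aligned 2.5
[-8, -10, 100] 0.0 [-0.29  0.32  2.13  4.39  0.31] j6 for aligned 2.1
[0, 0, 50] 0.0 [-0.29  0.44  2.1   4.16  0.35] j6 for aligned 2.34
[0, 0, 20] 0.0 [-0.3   0.51  2.09  4.02  0.38] j6 for aligned 2.48
```

Request:
{"method": "arm_command", "body": {
  "moves": "-1.5 1.9 0.5 8.5; -3 3.8 1.1 17; -4.6 5.7 1.6 25.5; -6.1 7.7 2.1 34; -7 9.3 2.6 42.5; -7.9 11 3.1 51; -8.8 12.6 3.5 59.5; -9.6 14.2 4 68; -9.6 14.2 4 76.5; -9.6 14.2 4 85"
}}

```text
time: 34.7
ee_pos: [547.8, -147.4, 235.1]
ee_rot: [0.617, 0.673, 0.019, 0.407]
contact_force: [0.4, 0.4, -4.5]
grip_width: 18.5
grip_force: 50.0
```

Request:
{"method": "arm_command", "body": {
  "moves": "0 0 0 8.5; 0 0 0 17; 0 0 0 19.9; 0 0 0 19.9; 0 0 0 19.9"
}}

```text
time: 35.2
ee_pos: [547.1, -148.2, 235.3]
ee_rot: [0.722, 0.559, 0.087, 0.398]
contact_force: [0.5, -0.6, -4.0]
grip_width: 18.9
grip_force: 50.0
```

```bash
python3 al.py [0,0,50] [0,0,35] [0,0,26]
python3 - <<'E'
from h import *
im,d=bot.capture("top"); a=cv2.resize(im[120:270,300:470],None,fx=2.35,fy=2.35)
im,d=bot.capture("side"); b=cv2.resize(im[130:280,290:460],None,fx=2.35,fy=2.35)
cv2.imwrite("pics/pre.png",np.hstack([a,b]))
s=bot.get_state(); f=lambda n,P:[tuple(np.round((np.array(proj(n,q))-o)*2.35)) for q,o in P]
r=R.from_quat(s["ee_rot"])
for n,o in(("top",[300,120]),("side",[290,130])):
    print(n,[tuple(np.round((np.array(proj(n,s["ee_pos"]+r.apply(G+[x,0,0])))-o)*2.35)) for x in(-82,-62,62,74,112)])
E
```

```text
t 35.2 p [ 547.1 -148.2  235.3] az_x 67.7 z [ 0.57  -0.478 -0.668] x [ 0.359  0.877 -0.32 ] j [-0.289  0.322  2.144  4.343  0.322  1.796] F [ 0.5 -0.6 -4. ] w 18.9 gf 50.0
chisel in seat [-10.7 -14.2  99.5] chisel x [-0.294  0.935 -0.2  ] toolz [ 0.303 -0.107 -0.947]
yaw 18.0
[0, 0, 50] [2.   0.2  4.86]
[0, 0, 35] [ 2.3  -0.18  6.28]
[0, 0, 26] [ 2.48 -0.41  7.13]
top [(np.float64(270.0), np.float64(234.0)), (np.float64(252.0), np.float64(229.0)), (np.float64(146.0), np.float64(196.0)), (np.float64(136.0), np.float64(193.0)), (np.float64(106.0), np.float64(184.0))]
side [(np.float64(296.0), np.float64(142.0)), (np.float64(277.0), np.float64(143.0)), (np.float64(164.0), np.float64(147.0)), (np.float64(154.0), np.float64(148.0)), (np.float64(121.0), np.float64(149.0))]
```

View pics/pre.png

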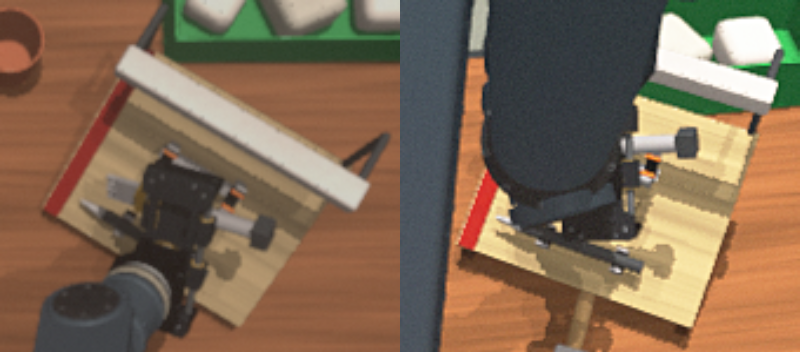

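The picture shows the chisel held above the clips. Its head is at (265,233) and blade tip at (108,183) in the top half, matching the prediction (head from 252 to 270, tip at 106,184). Next I finish the turn and lower it to just above the lips.

Request:
{"method": "arm_command", "body": {
  "moves": "0.3 0 0.5 8.5; 0.6 0 1 17; 1 0 1.5 18; 1.3 0 2.5 18; 1.7 0 3.7 18; 2 0.2 4.9 18; 2.2 0 5.6 18; 2.3 -0.2 6.3 18; 2.5 -0.4 7.1 18; 2.5 -0.4 7.1 18"
}}

```text
time: 36.3
ee_pos: [594.4, -160.2, 176.2]
ee_rot: [0.801, 0.44, 0.148, 0.379]
contact_force: [-0.4, -0.4, -4.3]
grip_width: 19.0
grip_force: 50.0
```

```bash
python3 al.py [0,0,26] [0,0,20] [0,0,15]
```

```text
t 36.3 p [ 594.4 -160.2  176.2] az_x 55.1 z [ 0.57  -0.477 -0.669] x [ 0.569  0.816 -0.097] j [-0.284  0.502  2.087  4.058  0.385  2.416] F [-0.4 -0.4 -4.3] w 19.0 gf 50.0
chisel in seat [-0.7  0.2 24.9] chisel x [-0.     0.994 -0.112] toolz [ 0.302 -0.106 -0.947]
yaw 0.0
[0, 0, 26] [-0.04  0.1  -0.09]
[0, 0, 20] [ 0.03 -0.08  0.48]
[0, 0, 15] [ 0.09 -0.24  0.96]
```

Request:
{"method": "arm_command", "body": {
  "moves": "0 0 0.3 0; 0.05 -0.1 0.5 0; 0.05 -0.1 0.6 0; 0.05 -0.15 0.7 0; 0.1 -0.2 0.8 0; 0.1 -0.2 0.9 0; 0.1 -0.25 1 0; 0.1 -0.25 1 0",
  "grip_force": 12
}}

```text
time: 37.1
ee_pos: [598.8, -163.1, 169.0]
ee_rot: [0.8, 0.44, 0.148, 0.38]
contact_force: [-1.6, 2.4, -0.1]
grip_width: 19.6
grip_force: 12.0
```

```bash
python3 al.py [0,0,15] [0,0,13]
```

```text
t 37.1 p [ 598.8 -163.1  169. ] az_x 55.08 z [ 0.571 -0.478 -0.668] x [ 0.57   0.816 -0.097] j [-0.288  0.523  2.082  4.018  0.395  2.456] F [-1.6  2.4 -0.1] w 19.6 gf 12.0
chisel in seat [ 0.2  0.1 15.9] chisel x [ 0.     0.994 -0.112] toolz [ 0.304 -0.106 -0.947]
yaw -0.0
[0, 0, 15] [ 0.   -0.05  0.08]
[0, 0, 13] [ 0.03 -0.11  0.27]
```

Request:
{"method": "arm_command", "body": {
  "moves": "0 -0.05 0.1 0; 0 -0.05 0.15 0; 0 -0.05 0.15 0",
  "grip_force": 5
}}

```text
time: 37.4
ee_pos: [599.4, -163.5, 167.4]
ee_rot: [0.8, 0.44, 0.148, 0.38]
contact_force: [-2.6, 2.7, -0.5]
grip_width: 19.8
grip_force: 5.0
```

Request:
{"method": "arm_command", "body": {
  "moves": "0 0 0 0; 0 0 0 0; 0 0 0 0; 0 0 0 0; 0 0 0 0",
  "fingers": 3.0
}}

```text
time: 37.9
ee_pos: [599.8, -164.0, 167.8]
ee_rot: [0.8, 0.439, 0.148, 0.38]
contact_force: [-0.6, 0.5, -0.4]
grip_width: 29.7
grip_force: 0.0
```

Request:
{"method": "arm_command", "body": {
  "moves": "0 0 -1 0; 0 0 -2 0; 0 0 -3 0; 0 0 -4 0; 0 0 -4.5 0; 0 0 -4.5 0"
}}

```text
time: 38.5
ee_pos: [573.6, -142.0, 198.0]
ee_rot: [0.8, 0.44, 0.148, 0.38]
contact_force: [-0.2, 0.8, -0.5]
grip_width: 30.0
grip_force: 0.0
```

```bash
python3 al.py [0,0,15]
python3 - <<'E'
from h import *
im,d=bot.capture("top"); a=cv2.resize(im[120:270,300:470],None,fx=2.35,fy=2.35)
im,d=bot.capture("side"); b=cv2.resize(im[130:280,290:460],None,fx=2.35,fy=2.35)
cv2.imwrite("pics/rest.png",np.hstack([a,b]))
for n,o in(("top",[300,120]),("side",[290,130])):
    print(n,[tuple(np.round((np.array(proj(n,SEAT+SY*x+SZ*15))-o)*2.35)) for x in(-82,-62,62,74,112)])
E
```

```text
t 38.5 p [ 573.6 -142.   198. ] az_x 55.1 z [ 0.572 -0.477 -0.667] x [ 0.569  0.816 -0.096] j [-0.253  0.436  2.12   4.17   0.382  2.324] F [-0.2  0.8 -0.5] w 30.0 gf 0.0
chisel in seat [-13.5   4.8  57.4] chisel x [-0.     0.994 -0.111] toolz [ 0.305 -0.106 -0.947]
yaw 0.0
[0, 0, 15] [-0.01 -0.02  4.47]
top [(np.float64(258.0), np.float64(216.0)), (np.float64(243.0), np.float64(207.0)), (np.float64(152.0), np.float64(154.0)), (np.float64(143.0), np.float64(149.0)), (np.float64(116.0), np.float64(133.0))]
side [(np.float64(280.0), np.float64(172.0)), (np.float64(263.0), np.float64(167.0)), (np.float64(161.0), np.float64(135.0)), (np.float64(151.0), np.float64(132.0)), (np.float64(121.0), np.float64(122.0))]
```

View pics/rest.png

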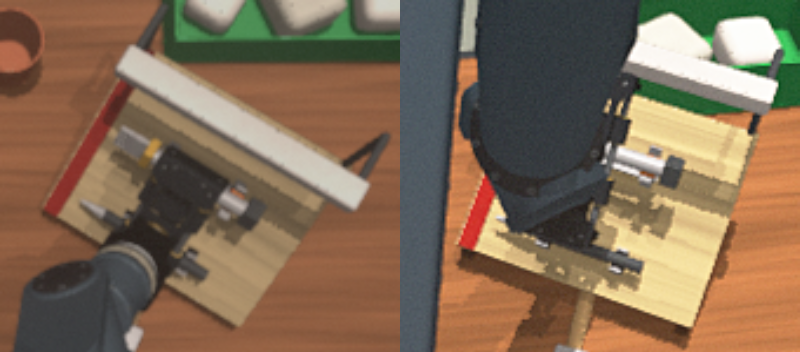

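The chisel rests on both clips: head at (252,212), collar at (150,152), blade tip at (120,135), as predicted for a seat offset of +15. I'll push it home with closed fingertips, offset down the slope so the body clears the lamp.

```bash
python3 - <<'E'
import h
from h import *
s=bot.get_state(); h.G[:]=[10,7,-9.5]; seatrel(s)
for p in(40,22,16,0,-4,-8,-12): print(p,goto(s,[0,0,p]))
print("1mm down in tool cm",R.from_quat(s["ee_rot"]).inv().apply(-SZ)/10)
E
cat > p7.py <<'E'
import h
from path2 import *
h.G[:]=[10,7,-9.5]
s=bot.get_state(); r=R.from_quat(s["ee_rot"]); tz=r.apply([0,0,1]); 
off=np.array([SX,SY,SZ])@(-r.apply(h.G)-29.5*tz)
trz([list(off+[0,0,30]),list(off+[0,0,0]),list(off+[0,0,-12])],tz,s["joint_pos"][:5])
E
python3 p7.py
```

```text
chisel in seat [-0.5 15.4 38.5] chisel x [ 0.     0.994 -0.111] toolz [ 0.304 -0.106 -0.947]
40 [-1.55  0.04  0.04]
22 [-1.35 -0.5   1.74]
16 [-1.28 -0.68  2.31]
0 [-1.11 -1.16  3.82]
-4 [-1.06 -1.29  4.2 ]
-8 [-1.02 -1.41  4.58]
-12 [-0.97 -1.53  4.96]
1mm down in tool cm [ 0.01114857 -0.03023262  0.09466392]
[np.float64(-12.752905888849186), np.float64(-8.050371259919746), np.float64(47.93135827372318)] 0.0 [-0.3   0.45  2.14  4.04  0.38] j6 for aligned 2.46
[np.float64(-12.752905888849186), np.float64(-8.050371259919746), np.float64(17.931358273723173)] 0.0 [-0.31  0.52  2.12  3.91  0.42] j6 for aligned 2.59
[np.float64(-12.752905888849186), np.float64(-8.050371259919746), np.float64(5.931358273723173)] 0.0 [-0.31  0.55  2.12  3.87  0.43] j6 for aligned 2.63
```

Request:
{"method": "arm_command", "body": {
  "moves": "-0.8 0 0 0; -1.55 0 0 0; -1.55 0 0 0; -1.55 0 0 0; -1.55 0 0 0; -1.5 -0.15 0.6 0; -1.4 -0.35 1.2 0; -1.35 -0.5 1.7 0; -1.3 -0.6 2 0; -1.3 -0.6 2 0",
  "fingers": 0,
  "grip_force": 20
}}

```text
time: 39.6
ee_pos: [574.2, -160.3, 180.3]
ee_rot: [0.801, 0.44, 0.148, 0.379]
contact_force: [-0.2, -0.2, 1.3]
grip_width: 0.3
grip_force: 0.0
```

Request:
{"method": "arm_command", "body": {
  "moves": "0.01 -0.03 0.1 0; 0.02 -0.06 0.19 0; 0.03 -0.09 0.28 0; 0.04 -0.12 0.38 0; 0.06 -0.15 0.47 0; 0.07 -0.18 0.57 0; 0.07 -0.18 0.57 0; 0.07 -0.18 0.57 0"
}}

```text
time: 40.4
ee_pos: [576.7, -161.9, 175.6]
ee_rot: [0.801, 0.44, 0.148, 0.379]
contact_force: [-0.0, 0.3, 0.4]
grip_width: 0.0
grip_force: 0.0
```

Request:
{"method": "arm_command", "body": {
  "moves": "0.01 -0.03 0.1 0; 0.02 -0.06 0.19 0; 0.03 -0.09 0.28 0; 0.05 -0.12 0.38 0; 0.05 -0.12 0.38 0; 0.05 -0.12 0.38 0"
}}

```text
time: 41.0
ee_pos: [578.5, -163.0, 172.3]
ee_rot: [0.8, 0.44, 0.148, 0.38]
contact_force: [-1.7, 0.7, 1.5]
grip_width: 0.7
grip_force: 1.2
```

```bash
cat > st.py <<'E'
import h
from h import *
h.G[:]=[10,7,-9.5]
s=bot.get_state(); c=seatrel(s); S=np.array([SX,SY,SZ]); print(s["time"],"F seat",(S@s["contact_force"]).round(1),"M",s["wrist_torque"].round(2),"w",s["grip_width"])
E
python3 st.py
```

```text
chisel in seat [-0.4  0.2  9.3] chisel x [ 0.     0.994 -0.112] toolz [ 0.304 -0.106 -0.947]
41.0 F seat [-0.8 -0.2  2.2] M [ 0.21  0.2  -0.03] w 0.7119067883533711
```

Request:
{"method": "arm_command", "body": {
  "moves": "0.01 -0.03 0.1 0; 0.02 -0.06 0.19 0; 0.03 -0.09 0.28 0; 0.04 -0.12 0.38 0; 0.06 -0.15 0.47 0; 0.07 -0.18 0.57 0; 0.08 -0.21 0.66 0; 0.09 -0.24 0.76 0; 0.09 -0.24 0.76 0"
}}

```text
time: 41.9
ee_pos: [581.7, -165.1, 165.4]
ee_rot: [0.8, 0.44, 0.148, 0.38]
contact_force: [-3.9, 0.9, 5.8]
grip_width: 0.4
grip_force: 3.3
```

Request:
{"method": "arm_command", "body": {
  "moves": "0.01 -0.03 0.1 0; 0.02 -0.06 0.19 0; 0.03 -0.09 0.28 0; 0.03 -0.09 0.28 0"
}}

```text
time: 42.3
ee_pos: [582.7, -165.7, 162.8]
ee_rot: [0.8, 0.44, 0.148, 0.38]
contact_force: [-5.0, 2.1, 6.6]
grip_width: 0.6
grip_force: 4.0
```

Request:
{"method": "arm_command", "body": {
  "moves": "0.01 -0.03 0.1 0; 0.02 -0.06 0.19 0; 0.02 -0.06 0.19 0"
}}

```text
time: 42.6
ee_pos: [583.1, -165.9, 160.7]
ee_rot: [0.801, 0.44, 0.148, 0.379]
contact_force: [-4.2, 3.5, 7.4]
grip_width: 0.7
grip_force: 4.2
```

```bash
python3 st.py
```

```text
chisel in seat [-1.4  0.2 -3.5] chisel x [-0.     0.994 -0.112] toolz [ 0.303 -0.106 -0.947]
42.6 F seat [-1.   0.7  9.1] M [ 0.08  0.15 -0.09] w 0.6884152043482814
```

Request:
{"method": "arm_command", "body": {
  "moves": "0.01 -0.03 0.1 0; 0.02 -0.06 0.19 0; 0.03 -0.09 0.28 0; 0.03 -0.09 0.28 0"
}}

```text
time: 43.0
ee_pos: [583.7, -166.4, 157.8]
ee_rot: [0.801, 0.44, 0.148, 0.379]
contact_force: [-7.1, 4.5, 8.2]
grip_width: 0.4
grip_force: 5.3
```

Request:
{"method": "arm_command", "body": {
  "moves": "0.01 -0.03 0.1 0; 0.02 -0.06 0.19 0; 0.03 -0.09 0.28 0; 0.03 -0.09 0.28 0"
}}

```text
time: 43.4
ee_pos: [582.4, -165.3, 151.7]
ee_rot: [0.802, 0.441, 0.146, 0.374]
contact_force: [-5.7, 3.1, -1.3]
grip_width: 0.3
grip_force: 3.5
```

Request:
{"method": "arm_command", "body": {
  "moves": "0.01 -0.03 0.1 0; 0.02 -0.06 0.19 0; 0.02 -0.06 0.19 0"
}}

```text
time: 43.7
ee_pos: [583.2, -165.9, 149.9]
ee_rot: [0.802, 0.441, 0.146, 0.374]
contact_force: [-6.2, 5.3, 0.2]
grip_width: 0.7
grip_force: 3.9
```

```bash
python3 st.py
```

```text
chisel in seat [ -6.7   0.3 -12.9] chisel x [-0.002  0.994 -0.11 ] toolz [ 0.292 -0.105 -0.951]
43.7 F seat [-6.9  1.3  4.2] M [ 0.74  1.13 -0.04] w 0.7459970996027426
```

Request:
{"method": "arm_command", "body": {
  "moves": "0 0 -1 0; 0 0 -2.5 0; 0 0 -4 0; 0 -1 -5 0; 0 -2 -6 0; 0 -3 -7 0; 0 -3 -7 0"
}}

```text
time: 44.4
ee_pos: [527.9, -124.1, 178.1]
ee_rot: [0.801, 0.441, 0.148, 0.378]
contact_force: [-0.5, -0.7, -0.5]
grip_width: 0.3
grip_force: 0.0
```

```bash
python3 st.py; cat > ck.py <<'E'
from h import *
S=np.array([SX,SY,SZ]); ims=[]
for n,(y0,x0) in(("top",(120,300)),("side",(130,290))):
    im,d,W=cloud(n); q=(W-SEAT)@S.T; ims.append(cv2.resize(im[y0:y0+150,x0:x0+170],None,fx=2.35,fy=2.35))
    for a,b in((-80,-64),(-61,-54),(-30,30),(54,61),(64,73),(78,110)):
        k=(q[...,1]>a)&(q[...,1]<b)&(abs(q[...,0])<25)&(q[...,2]>-25)&(q[...,2]<45); m=q[k]
        if len(m)>3: print(n,(a,b),len(m),"x",np.percentile(m[:,0],[5,50,95]).round(1),"z",np.percentile(m[:,2],[5,50,90]).round(1))
cv2.imwrite("pics/chk.png",np.hstack(ims))
for n,o in(("top",[300,120]),("side",[290,130])):
  for z in(0,15): print(n,z,[tuple(np.round((np.array(proj(n,SEAT+SY*x+SZ*z))-o)*2.35)) for x in(-82,-62,62,74,112)])
E
python3 ck.py
```

```text
chisel in seat [-52.4   6.7  46.1] chisel x [-0.002  0.994 -0.111] toolz [ 0.301 -0.106 -0.948]
44.4 F seat [-0.3 -0.9 -0.4] M [ 0.32  0.35 -0.06] w 0.3427916065360787
top (-80, -64) 73 x [-14.6   1.9  11.9] z [-8.3 13.4 17.2]
top (-61, -54) 22 x [-16.7  -1.4   7.7] z [ 2.8  8.1 12.6]
top (-30, 30) 161 x [-9.6  0.7  7.7] z [-21.7   7.7  11.6]
top (54, 61) 19 x [-8.2  0.   8.9] z [ 0.1  9.1 12.6]
top (64, 73) 34 x [-12.2   1.7  12.2] z [-6.5 12.6 16.6]
top (78, 110) 59 x [-3.4  1.1  2.7] z [-14.4  11.7  19.1]
side (-80, -64) 70 x [-16.4  -6.4   8.7] z [ 0.7 14.4 18.3]
side (-61, -54) 20 x [-11.9  -4.    5.2] z [ 3.2  9.8 12.8]
side (-30, 30) 80 x [-10.8  -3.7   6.1] z [ 0.6  8.2 12.1]
top 0 [(np.float64(258.0), np.float64(212.0)), (np.float64(244.0), np.float64(204.0)), (np.float64(153.0), np.float64(151.0)), (np.float64(145.0), np.float64(146.0)), (np.float64(118.0), np.float64(130.0))]
top 15 [(np.float64(258.0), np.float64(216.0)), (np.float64(243.0), np.float64(207.0)), (np.float64(152.0), np.float64(154.0)), (np.float64(143.0), np.float64(149.0)), (np.float64(116.0), np.float64(133.0))]
side 0 [(np.float64(280.0), np.float64(175.0)), (np.float64(263.0), np.float64(170.0)), (np.float64(162.0), np.float64(138.0)), (np.float64(152.0), np.float64(135.0)), (np.float64(122.0), np.float64(125.0))]
side 15 [(np.float64(280.0), np.float64(172.0)), (np.float64(263.0), np.float64(167.0)), (np.float64(161.0), np.float64(135.0)), (np.float64(151.0), np.float64(132.0)), (np.float64(121.0), np.float64(122.0))]
```

View pics/chk.png

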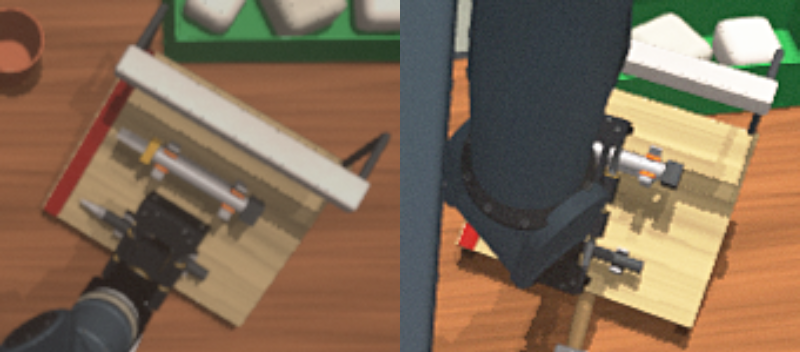

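The picture shows the chisel seated in both clips with the gripper clear. The shank top is about 9 mm and the head and collar tops about 13 mm above the seat line, on both sides, so its axis is at 0 rather than +15. The collar is at (150,151), on the red side.

```bash
python3 -c "
from station import bot
print(bot.job_done())"
```

```text
the job is handed in; nothing more can be done
None
```

The toothed chisel is in both upper clips with its blade towards the red end and the gripper clear, and I handed the job in at about 44 s; no verdict came back, and one wrist reading in mid-air reached about 114 N against the 120 N limit.

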